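# Fetch the flywheel from behind the show pieces

## Robot

A 6-joint arm with a two-finger parallel gripper is mounted at the origin on the work surface. World frame = base frame: x ahead of the robot, y to its left, z up, the work surface at z = 0. Lengths are in m, angles in rad, forces in N, time in s.
With the tool pointing down it reaches from about 0.225 to 0.875 m from the base axis. Payload 3.4 kg.
Tool frame: the origin (TCP) lies at the very end of the fingers, on their centre line; the grasp point (between the pads) lies manip.tcp_to_grasp behind it (manip.tcp_to_grasp is the distance from the TCP to the grasp point, in m); z points along the fingers, y is the direction in which the jaws open and shut (so a half turn about z gives the same grasp; the last joint's range is limited). The gripper opens to 85 mm and grips with 20 to 120 N. Pads are 22 mm wide; open, the fingers measure 114 mm over their backs; the gripper's body (76 mm by 85 mm) begins 54 mm behind the grasp point. The pads swing forward as they close: fully open they stand 13 mm farther back than shut.
Start: joints at [-1.278, 0.276, 1.505, -0, 1.361, -0.121], TCP at [0.231, -0.527, 0.231] pointing down, gripper open.
Joint ranges: [-2.89, 2.89], [-0.75, 2.08], [0.22, 2.7], [-1.18, 4.32], [0.11, 2.71], [-2.7, 2.7]. Speed limits (rad/s): [2.57, 2.57, 3.14, 3.14, 3.14, 3.14].

## Interface

Orientations are given as a unit quaternion [w, x, y, z].
In Python, from rig import manip gives the robot as it stands.
- The arm moves only by the shell command python3 -m handwheel 'ROWS'. ROWS is JSON, a list that holds one entry, the list of rows, each a list of 7 numbers: the turn, a rotation vector about the world's x, y, z in degrees, then the shift along the world's x, y, z in cm, then the opening, from 0 (shut) to 1 (fully open). A call has 1 to 8 rows; each row shifts and turns the commanded pose from where the row before left it; what a row does not reach is not made up. A row lasts 1/10 s, in which the tool goes at most 50 mm and 8.59 degrees, less where a joint would pass 70% of its speed; a pose out of reach is approached as far as the arm can. A call with a gripper value outside its range is refused whole. The fingers move at their own pace and stop on an object; the grip force is fixed at half the most. Time passes only in rows, so rows that do not move let the fingers close. It gives the time, the measured TCP pose, the force and the opening at its end, in the units of the state.
- manip.observe(): the state, without advancing time (a new reading comes with each control period).
- manip.camera(name): name is "scene" or "top" or "wrist"; returns a dict with "color" (420x560x3 uint8, red, green, blue), "fx", "fy", "cx", "cy" (pixels), "origin" and "orientation" of the camera in the world. Camera axes: x right, y down, z forward; pixel columns grow to the right and rows downward; lengths in m; the calibration is good to about 2 mm. A picture is of the moment at which its call begins. There is no depth.
- manip.hand_in(): hands the job in, once; it reports no verdict.
The state is a dict: "time": time; "qpos": joint angles; "qvel": joint speeds; "joint_efforts": joint torques, N m; "eef_pos": TCP position; "ee_rot": TCP orientation; "ft_force": force on the tool from outside, world axes, zero at the start; "torque": the same for the moment, N m; "gripper_width": opening from 0.0 (shut) to 1.0 (fully open).
Only numpy, scipy, OpenCV 4.12 (cv2) and the standard library are available. Lean on these libraries where they do the work, as an engineer would, in place of code of your own. Each camera call takes 0.05 s, during which the arm holds its last target.

## Task

On the oak display stand the low brass flywheel is shut in by three tall show pieces. Stand all three upright on the black rubber mat, then lay the flywheel flat on the middle of the square stone measuring plate while they wait on the mat, and finally put each of the three back upright on the very spot of the stand where it stood at the start. Knock nothing over, and leave the model press, the oak block and the spanner where they are.

Things in the scene. Friction and masses are not known exactly. Their poses are not given: they have to be found in the camera images.
- spool_mid (a point): Turned aluminium spool, upright: round foot and flanges, 44 mm foot diameter, 108 mm tall, with a plain 34 mm diameter waist from 36 to 74 mm above its underside. 0.2 to 0.4 kg. The point is on its axis, 54 mm above its underside; z is its axis, up. It starts on any one of the three outer pads of the stand (left, right or front).
- valve_mid (a point): Square valve block, upright: 44 x 44 x 10 mm dark foot, 36 x 36 mm aluminium body from 10 to 84 mm above the underside, small brass round knob on top, 106 mm tall in all. 0.2 to 0.4 kg. The point is on its axis, 53 mm above its underside; x and y are square to its faces, z up. It starts on any one of the three outer pads of the stand, its faces about parallel to the stand's edges.
- handle_mid (a point): Turned steel handle shaped like a skittle with a ball head, upright: round foot of 44 mm diameter, 112 mm tall, plain 32 mm diameter body from 42 to 70 mm above its underside. 0.2 to 0.4 kg. The point is on its axis, 56 mm above its underside; z is its axis, up. It starts on any one of the three outer pads of the stand.
- flywheel_mid (a point): Low brass flywheel lying flat, a disc of 44 mm diameter and 32 mm high, spokes on its upper face, about 0.25 kg, on the middle pad of the stand. The point is its centre, 16 mm above its underside; z is its axis, up. At the start only some 10 mm separate it from each of the three tall pieces and from the rail behind it; to grip it from the stand's left and right sides is best.
- stand: Fixed oak display board, 10 mm thick, 160 mm (x) by 200 mm (y), lying on the bench, turned up to 0.4 rad. Origin: at bench height under the middle pad, on which the flywheel lies; the board runs from x = -100 to +60 mm. Dark flush pads of 52 mm diameter at (0, 0), (0, 54), (0, -54) and (-54, 0) mm. x points away from the robot, y to the left. A thin brass guard rail, 37 mm high over the bench, stands at x = 37 mm, from y = -26 to 26 mm; no wall elsewhere.
- mat: Fixed flat black rubber mat, 260 mm (x) by 120 mm (y), 4 mm thick, on the bench to one side of the stand, left or right; the side area for the three tall pieces. Origin: centre of its underside.
- plate_mid (a point): Fixed square grey stone measuring plate, 120 x 120 mm, 25 mm high, on the other side of the stand, a light 56 mm disc marking its middle. The point is the middle of its top face; x and y are parallel to its edges. A thin steel post, 45 mm tall over the top face, with an 18 mm collar, stands at (50, 50) mm.
- press: Bystander: small model press with two brass pillars, 60 x 90 mm, 112 mm tall, on the bench beyond the stand, on the left. Origin: centre of its underside. Leave it.
- oakblock: Bystander: light oak block, 60 x 110 mm, 35 mm tall, with an aluminium disc on top, on the bench beyond the stand, on the right. Origin: centre of its underside. Leave it.
- spanner: Bystander: steel spanner, about 180 mm long and 7 to 10 mm thick, lying flat crosswise on the bench between the robot and the stand. Leave it.
Mind the look-alikes: they are no part of the job. What is meant by the part that bears flywheel_mid is not purple, and is the larger of those in its own colour.

How it is judged:
On the way, in this order (a step that is already met when the one before it is completed fails the run):
1. the spool, the valve block and the handle all stand upright on the mat (x of spool_mid in the frame of mat between -0.13 and 0.13 m and y of spool_mid in the frame of mat between -0.06 and 0.06 m and z of spool_mid in the frame of mat between 0.05 and 0.066 m and angle between each of spool_mid, valve_mid, handle_mid's own z axis and vertical below 0.12 rad and x of valve_mid in the frame of mat between -0.13 and 0.13 m and y of valve_mid in the frame of mat between -0.06 and 0.06 m and z of valve_mid in the frame of mat between 0.049 and 0.065 m and x of handle_mid in the frame of mat between -0.13 and 0.13 m and y of handle_mid in the frame of mat between -0.06 and 0.06 m and z of handle_mid in the frame of mat between 0.052 and 0.068 m), for 0.2 s.
2. the flywheel lies flat on the middle of the measuring plate while the three stand on the mat (all of step 1 and horizontal distance between flywheel_mid and plate_mid below 0.013 m and z of flywheel_mid in the frame of plate_mid between 0.011 and 0.021 m and angle between flywheel_mid's own z axis and vertical below 0.1 rad), for 0.2 s.
At the end, for the whole second after the job is handed in: The flywheel lies flat on the measuring plate with its centre within 13 mm of the plate's middle, and the spool, valve block and handle each stand upright within 14 mm of where they stood at the start; all are released and at rest (horizontal distance between flywheel_mid and plate_mid below 0.013 m and z of flywheel_mid in the frame of plate_mid between 0.011 and 0.021 m and angle between each of flywheel_mid, spool_mid, valve_mid, handle_mid's own z axis and vertical below 0.1 rad and distance of each of spool_mid, valve_mid, handle_mid from where it was at the start of the episode below 0.014 m and linear speed of each of spool, valve, handle, flywheel below 0.02 m/s); the robot touches nothing.
It fails at once if a tall piece or the flywheel is knocked over (angle between any of spool_mid, valve_mid, handle_mid, flywheel_mid's own z axis and vertical above 0.8 rad).
It fails at once if a bystander (press, oak block, spanner) is moved by more than 30 mm (distance of any of press, oakblock, spanner from where it was at the start of the episode above 0.03 m).
It also fails if it takes over 136 s, if anything falls off the work surface, if the arm or the gripper's body presses on something with over 40 N, if the wrist force passes 120 N, or if a joint passes its speed limit or range.

## Working session

There is one attempt and no reset: what is moved stays moved. The work goes in short steps, Python scripts to look and compute and a shell command to move; the robot and the scene stay as the last step left them, time stands still between calls to the robot, and variables do not carry over. Pictures are saved under pics/ and viewed, and the job is handed in when it is done.

```bash
ls; mkdir -p pics
python3 - <<'E'
from rig import manip
import cv2
print(manip.observe(), manip.tcp_to_grasp)
for n in ("scene","top","wrist"):
    c=manip.camera(n); cv2.imwrite(f"pics/a_{n}.png",c["color"][:,:,::-1]); print(n,[c[k] for k in("fx","fy","cx","cy","origin","orientation")])
E
```

```text
pics
{'time': 0.0, 'qpos': array([-1.27801880e+00,  2.76605759e-01,  1.50615707e+00, -1.36807332e-05,
        1.36069669e+00, -1.20996324e-01]), 'qvel': array([ 0.00045364,  0.00126733, -0.0031631 ,  0.00034231, -0.0002994 ,
       -0.00112007]), 'joint_efforts': array([-9.38915800e-04, -4.16780627e+01, -2.45811760e+01, -3.38997506e-04,
        1.12666312e-02, -1.31355287e-05]), 'eef_pos': array([ 0.23102456, -0.52595892,  0.23042404]), 'ee_rot': array([-9.29417200e-04,  9.78674405e-01,  2.05415525e-01, -8.67384479e-05]), 'ft_force': array([-0.47889024, -0.08422342, -0.27721791]), 'torque': array([ 0.01176603, -0.04553604,  0.02200267]), 'gripper_width': 0.999480583533077} 0.0187
scene [492.13027666986426, 492.13027666986426, 278.4704836299138, 209.25347947020052, array([ 1.12961583, -0.04926382,  0.76179551]), array([-0.25632191,  0.70477407,  0.61918072, -0.23282574])]
top [387.6318675086489, 387.6318675086489, 274.78712361147757, 210.1649727682818, array([0.38518177, 0.01765655, 1.03072121]), array([-0.06197517,  0.70949652, -0.69910114,  0.06349301])]
wrist [324.5883407675771, 324.5883407675771, 276.33544812350624, 214.39467221419193, array([ 0.29654526, -0.49631373,  0.37269664]), array([ 0.12079402,  0.82876547, -0.54054317, -0.07981022])]
```

View pics/a_top.png

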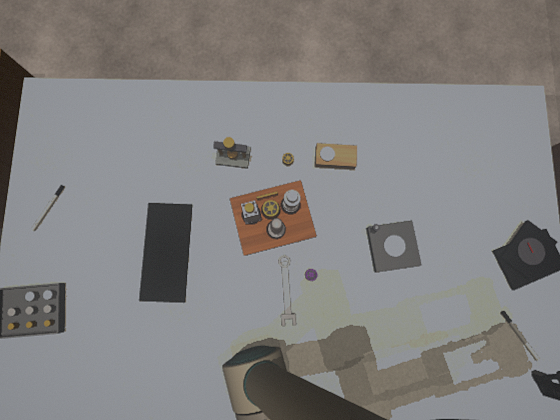

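View pics/a_scene.png

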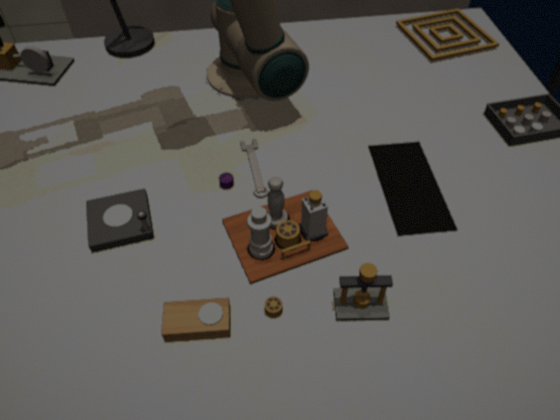

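View pics/a_wrist.png

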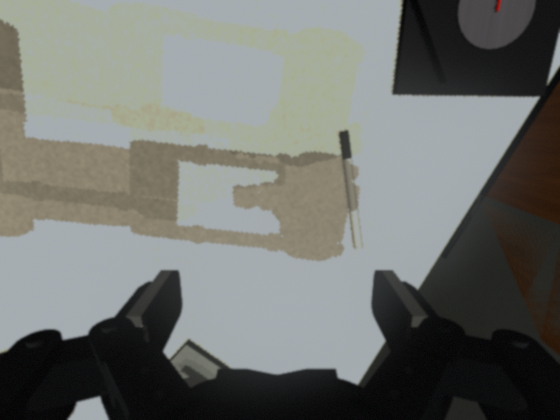

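Top view: the stand is around (273,218), with the valve on the left pad (250,210), the spool on the right (291,200), the handle in front (276,228) and the brass wheel in the middle (270,209). The mat is at (166,252) on the left and the plate at (394,246) on the right. The purple wheel at (311,274) and the small brass one at (288,159) are look-alikes.

```bash
cat > h.py <<'E'
import numpy as np, cv2
from scipy.spatial.transform import Rotation as R
def rot(q): return R.from_quat([q[1],q[2],q[3],q[0]]).as_matrix()
def ray(c,u,v):
    d=rot(c["orientation"])@np.array([(u-c["cx"])/c["fx"],(v-c["cy"])/c["fy"],1.]); return np.array(c["origin"]),d/np.linalg.norm(d)
def onz(c,u,v,z):
    o,d=ray(c,u,v); return o+d*(z-o[2])/d[2]
def proj(c,p):
    q=rot(c["orientation"]).T@(np.array(p)-c["origin"]); return np.array([c["fx"]*q[0]/q[2]+c["cx"],c["fy"]*q[1]/q[2]+c["cy"]])
def tri(c1,p1,c2,p2):
    o1,d1=ray(c1,*p1);o2,d2=ray(c2,*p2)
    s=np.linalg.lstsq(np.stack([d1,-d2],1),o2-o1,rcond=None)[0]
    a=o1+d1*s[0];b=o2+d2*s[1]; return (a+b)/2,np.linalg.norm(a-b)
def rect(c,mask,z):
    cs,_=cv2.findContours(mask,cv2.RETR_EXTERNAL,cv2.CHAIN_APPROX_NONE)
    k=max(cs,key=cv2.contourArea)[:,0]
    P=np.array([onz(c,u,v,z)[:2]*1000 for u,v in k],np.float32)
    return cv2.minAreaRect(P)
E
python3 - <<'E'
from rig import manip
from h import *
c=manip.camera("top"); s=manip.camera("scene")
im=c["color"]; hsv=cv2.cvtColor(im,cv2.COLOR_RGB2HSV)
for (u,v) in [(273,245),(305,220),(166,252),(380,260),(394,246),(200,380)]: print((u,v),hsv[v,u])
cv2.imwrite("pics/b_top.png",cv2.resize(im[150:300,130:430][:,:,::-1],None,fx=2.66,fy=2.66,interpolation=cv2.INTER_CUBIC))
cv2.imwrite("pics/b_st.png",cv2.resize(im[175:260,225:325][:,:,::-1],None,fx=7,fy=7,interpolation=cv2.INTER_CUBIC))
cv2.imwrite("pics/b_sc.png",cv2.resize(s["color"][165:285,210:360][:,:,::-1],None,fx=5,fy=5,interpolation=cv2.INTER_CUBIC))
np.savez("cams.npz",**{f"{n}_{k}":d[k] for n,d in(("top",c),("scene",s)) for k in d})
E
```

```text
(273, 245) [ 11 134 143]
(305, 220) [ 11 132 139]
(166, 252) [120   5  50]
(380, 260) [170   8  94]
(394, 246) [110  15 155]
(200, 380) [111  12 152]
```

View pics/b_st.png

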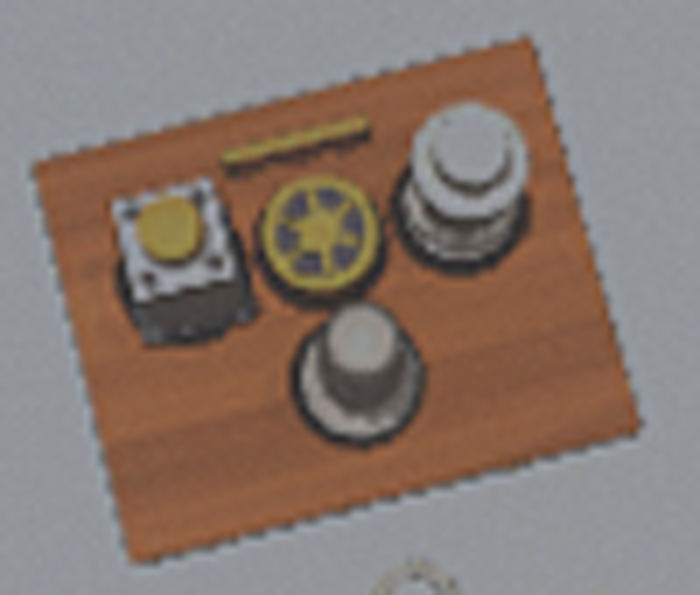

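View pics/b_sc.png

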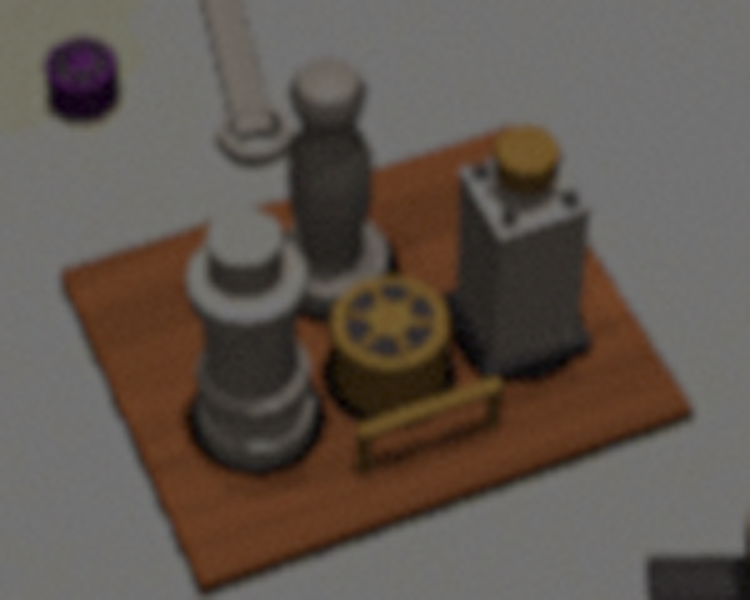

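```bash
cat >> h.py <<'E'
def load(n):
    d=np.load("cams.npz"); return {k[len(n)+1:]:d[k] for k in d if k.startswith(n+"_")}
E
python3 - <<'E'
from h import *
c=load("top");s=load("scene")
def masks(im):
    h=cv2.cvtColor(im,cv2.COLOR_RGB2HSV)
    w=((h[...,0]>4)&(h[...,0]<16)&(h[...,1]>100)).astype(np.uint8)*255
    return h,w
K=np.ones((3,3),np.uint8)
for n,cc,x0,x1,y0,y1 in (("top",c,220,325,175,260),("scene",s,215,355,190,285)):
    h,w=masks(cc["color"]); m=np.zeros_like(w); m[y0:y1,x0:x1]=w[y0:y1,x0:x1]
    m=cv2.morphologyEx(m,cv2.MORPH_CLOSE,K)
    (cx,cy),(a,b),an=rect(cc,m,.010); print(n,"stand",cx,cy,a,b,an); print(cv2.boxPoints(((cx,cy),(a,b),an)).round(1).tolist())
h=cv2.cvtColor(c["color"],cv2.COLOR_RGB2HSV)
m=((h[...,2]<75)).astype(np.uint8)*255; m[:,:130]=0;m[:,205:]=0;m[:190]=0;m[320:]=0
print("mat",rect(c,m,.004))
m=((h[...,2]<125)).astype(np.uint8)*255; m[:,:355]=0;m[:,435:]=0;m[:210]=0;m[285:]=0
m=cv2.morphologyEx(m,cv2.MORPH_OPEN,K)
print("plate",rect(c,m,.025))
# disc
m=((h[...,2]>125)).astype(np.uint8)*255; n,l,st,ce=cv2.connectedComponentsWithStats(m)
i=l[246,394]; print("disc",st[i],onz(c,*ce[i],.025))
f=lambda X,Y:((X+.5)/7-.5+225,(Y+.5)/7-.5+175)
g=lambda X,Y:((X+.5)/5-.5+210,(Y+.5)/5-.5+165)
for n,p,q,z in (("fly",(321,237),(389,320),.042),("spool",(475,150),(245,238),.118),("valve",(168,222),(526,143),.116),("handle",(360,330),(327,80),.118)):
    print(n,onz(c,*f(*p),z),onz(s,*g(*q),z),tri(c,f(*p),s,g(*q)))
E
```

```text
top stand 550.2212524414062 22.81751251220703 157.72935485839844 197.60098266601562 15.437103271484375
[[447.8999938964844, 97.0999984741211], [500.5, -93.4000015258789], [652.5, -51.400001525878906], [599.9000244140625, 139.0]]
scene stand 552.1934204101562 24.61822509765625 159.8142852783203 198.0528564453125 15.701130867004395
[[448.5, 98.30000305175781], [502.1000061035156, -92.30000305175781], [655.9000244140625, -49.099998474121094], [602.2999877929688, 141.60000610351562]]
mat ((455.7765197753906, 302.2264099121094), (118.39276885986328, 257.1921691894531), 88.79727935791016)
plate ((476.6002197265625, -290.9038391113281), (121.52989196777344, 125.59052276611328), 9.081015586853027)
disc [384 235  21  22 361] [ 0.47738901 -0.29475001  0.025     ]
fly [0.56713814 0.02818765 0.042     ] [0.56753273 0.03039319 0.042     ] (array([0.56729441, 0.02930035, 0.04180919]), np.float64(0.0022334902406065736))
spool [ 0.58438379 -0.02509978  0.118     ] [ 0.58488926 -0.02202643  0.118     ] (array([ 0.5845485 , -0.02356161,  0.11779443]), np.float64(0.003103558232580341))
valve [0.55795933 0.07996249 0.116     ] [0.55263068 0.08127411 0.116     ] (array([0.55706414, 0.07994381, 0.12097718]), np.float64(0.0006442028236622022))
handle [0.52121036 0.01359405 0.118     ] [0.51428873 0.01483024 0.118     ] (array([0.52029728, 0.01391183, 0.1243123 ]), np.float64(0.0005819812746609264))
```

```bash
python3 -m handwheel '[[[0,0,-8.3,2.4,4.5,0,0.8],[0,0,0,2.4,4.5,0,0.8],[0,0,0,2.4,4.5,0,0.8],[0,0,0,2.4,4.5,0,0.8],[0,0,0,2.4,4.5,0,0.8],[0,0,0,2.4,4.5,0,0.8],[0,0,0,2.4,4.5,0,0.8],[0,0,0,2.4,4.5,0,0.8]]]'
python3 -m handwheel '[[[0,0,0,2.4,4.5,0,0.8],[0,0,0,2.4,4.5,0,0.8],[0,0,0,2.4,4.5,0,0.8],[0,0,0,2.4,4.5,0,0.8],[0,0,0,0,0,0,0.8],[0,0,0,0,0,0,0.8]]]'
python3 - <<'E'
from rig import manip
import cv2
from h import *
c=manip.camera("wrist"); cv2.imwrite("pics/c_w.png",c["color"][:,:,::-1])
o=manip.observe();print(o["eef_pos"],o["ee_rot"],o["qpos"],o["gripper_width"])
for n,p in (("fly",(.5685,.029,.042)),("spool",(.5847,-.0233,.118)),("valve",(.5566,.0804,.116)),("handle",(.5193,.0142,.122))): print(n,proj(c,p))
E
```

```text
time: 1.05
eef_pos: [0.42, -0.1717, 0.2315]
ee_rot: [0.0, 0.991, 0.134, 0.0]
ft_force: [1.2, -1.5, 0.1]
gripper_width: 0.801
time: 1.65
eef_pos: [0.5135, 0.0038, 0.231]
ee_rot: [0.0, 0.991, 0.136, -0.001]
ft_force: [1.3, -1.1, -0.2]
gripper_width: 0.801
[0.51307215 0.00274591 0.2310291 ] [ 3.58561012e-04  9.90899565e-01  1.34601312e-01 -6.40002040e-04] [-1.29589463e-01  1.83323734e-01  1.63166733e+00 -1.05803745e-03
  1.32764963e+00  1.17143986e+00] 0.8030752854195952
fly [267.62441468 129.71296276]
spool [336.90510491 131.46903825]
valve [196.42951915 130.15996879]
handle [266.81527178 200.09619777]
```

View pics/c_w.png

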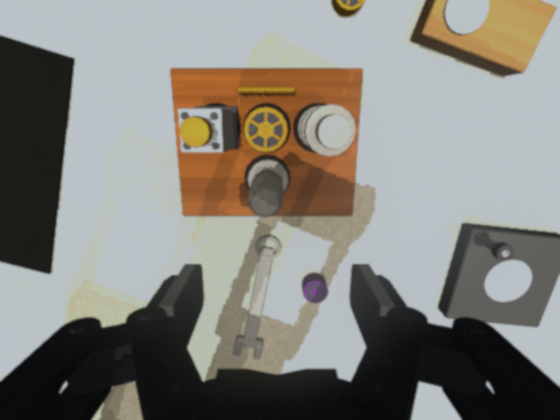

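The wrist view agrees with the estimates: handle head at (267,197), wheel at (267,129), knob at (195,131) and spool at (334,130), all within about 2 mm of where they should be. Next I grip the handle.

```bash
python3 -m handwheel '[[[0,0,0,0.6,1.15,0,0.8],[0,0,0,0,0,-4,0.8],[0,0,0,0,0,-4,0.8],[0,0,0,0,0,0,0.8],[0,0,0,0,0,0,0.8]]]'
python3 - <<'E'
from rig import manip
import cv2
from h import *
o=manip.observe();print(o["eef_pos"])
c=manip.camera("wrist"); cv2.imwrite("pics/d_w.png",c["color"][:,:,::-1])
E
```

```text
time: 2.2
eef_pos: [0.5196, 0.0137, 0.1516]
ee_rot: [-0.0, 0.991, 0.133, -0.0]
ft_force: [0.2, -0.2, 0.3]
gripper_width: 0.804
[0.51955333 0.01371913 0.15163849]
```

View pics/d_w.png

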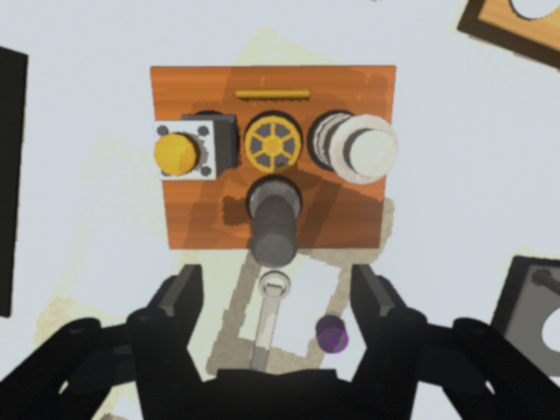

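The handle's head is at (274,248), centred between the fingertips at about (202..350). Lowering to grip.

```bash
python3 -m handwheel '[[[0,0,0,0,0,-4,0.8],[0,0,0,0,0,-4,0.8],[0,0,0,0,0,-1.8,0.8],[0,0,0,0,0,0,0.8],[0,0,0,0,0,0,0.3],[0,0,0,0,0,0,0.2],[0,0,0,0,0,0,0.2],[0,0,0,0,0,0,0.2]]]'
python3 - <<'E'
from rig import manip
import cv2
from h import *
c=manip.camera("scene"); cv2.imwrite("pics/e_s.png",cv2.resize(c["color"][100:285,180:400][:,:,::-1],None,fx=3,fy=3))
E
```

```text
time: 3.05
eef_pos: [0.5214, 0.0146, 0.0557]
ee_rot: [0.0, 0.991, 0.134, 0.002]
ft_force: [-0.8, 2.4, 6.0]
gripper_width: 0.35
```

View pics/e_s.png

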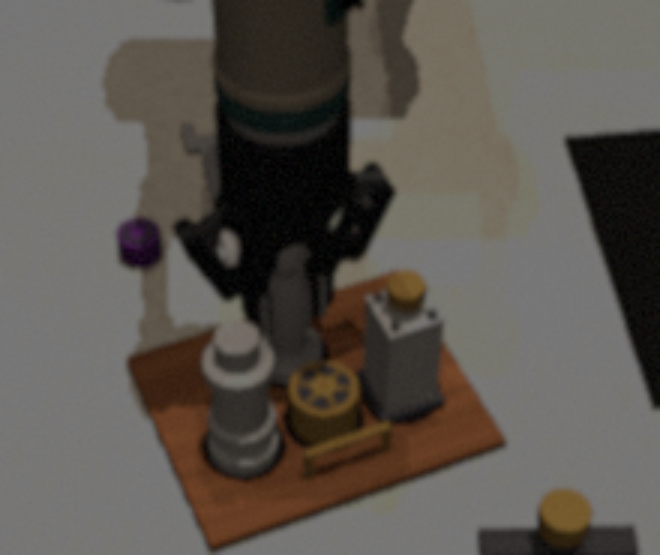

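```bash
python3 -m handwheel '[[[0,0,0,0,0,2,0.2],[0,0,0,0,0,3,0.2],[0,0,0,0,0,4,0.2],[0,0,0,0,0,3.5,0.2],[0,0,0,-1,1.8,0,0.2],[0,0,0,-2,3.6,0,0.2],[0,0,0,-2,3.6,0,0.2],[0,0,0,-2,3.6,0,0.2]]]'
python3 -m handwheel '[[[0,0,0,-2,3.6,0,0.2],[0,0,0,-2,3.6,0,0.2],[0,0,0,-2,3.6,0,0.2],[0,0,0,-2,3.6,0,0.2],[0,0,0,-1.5,2,0,0.2],[0,0,0,0,0,0,0.2],[0,0,0,0,0,0,0.2]]]'
```

```text
time: 3.9
eef_pos: [0.4487, 0.1414, 0.1792]
ee_rot: [-0.0, 0.991, 0.133, 0.001]
ft_force: [-1.0, 0.8, -3.4]
gripper_width: 0.353
time: 4.6
eef_pos: [0.3544, 0.3045, 0.1789]
ee_rot: [0.0, 0.991, 0.135, 0.001]
ft_force: [0.5, -0.6, -3.0]
gripper_width: 0.352
```

```bash
python3 -m handwheel '[[[0,0,0,0,0,-3,0.2],[0,0,0,0,0,-4,0.2],[0,0,0,0,0,-3,0.2],[0,0,0,0,0,-1.5,0.2],[0,0,0,0,0,-0.8,0.2],[0,0,0,0,0,0,0.2]]]'
python3 - <<'E'
from rig import manip
import cv2
from h import *
c=manip.camera("scene"); cv2.imwrite("pics/f_s.png",cv2.resize(c["color"][60:260,300:500][:,:,::-1],None,fx=3,fy=3))
print(manip.observe()["eef_pos"],manip.observe()["ft_force"])
E
```

```text
time: 5.2
eef_pos: [0.3549, 0.3035, 0.0548]
ee_rot: [0.0, 0.991, 0.133, -0.001]
ft_force: [-0.3, -0.2, -2.7]
gripper_width: 0.355
[0.35542869 0.3040631  0.05564099] [ 0.34383659 -0.34060817 -2.12247116]
```

View pics/f_s.png

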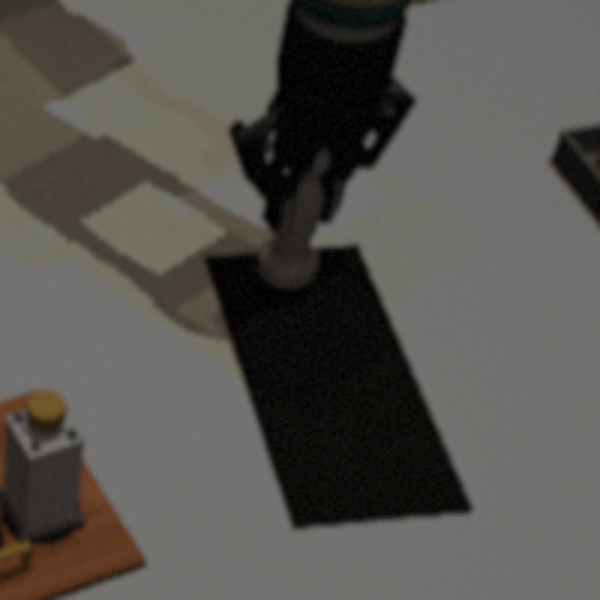

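```bash
python3 -m handwheel '[[[0,0,0,0.5,0,-0.3,0.2],[0,0,0,0,0,-0.15,0.2],[0,0,0,0,0,0,0.2]]]'; python3 -m handwheel '[[[0,0,0,0,0,-0.15,0.2],[0,0,0,0,0,0,0.2]]]'
```

```text
time: 5.55
eef_pos: [0.3601, 0.3046, 0.0513]
ee_rot: [-0.0, 0.991, 0.134, 0.001]
ft_force: [0.6, -0.2, -2.8]
gripper_width: 0.354
time: 5.75
eef_pos: [0.3598, 0.3047, 0.0498]
ee_rot: [-0.0, 0.991, 0.134, 0.0]
ft_force: [-0.1, 0.0, 0.0]
gripper_width: 0.356
```

```bash
python3 -m handwheel '[[[0,0,0,0,0,0,0.5],[0,0,0,0,0,0,0.8],[0,0,0,0,0,0,0.8],[0,0,0,0,0,2,0.8],[0,0,0,0,0,4,0.8],[0,0,0,0,0,4,0.8],[0,0,0,0,0,4,0.8],[0,0,0,0,0,0,0.8]]]'
python3 - <<'E'
from rig import manip
import cv2
from h import *
c=manip.camera("scene"); cv2.imwrite("pics/g_s.png",cv2.resize(c["color"][60:260,300:500][:,:,::-1],None,fx=3,fy=3))
print(manip.observe()["eef_pos"],manip.observe()["ft_force"])
E
```

```text
time: 6.55
eef_pos: [0.3628, 0.3065, 0.1948]
ee_rot: [-0.002, 0.991, 0.134, 0.006]
ft_force: [0.5, -0.2, -0.1]
gripper_width: 0.803
[0.3612209  0.30547925 0.19213016] [-0.35994289 -0.28513144 -0.61387431]
```

View pics/g_s.png

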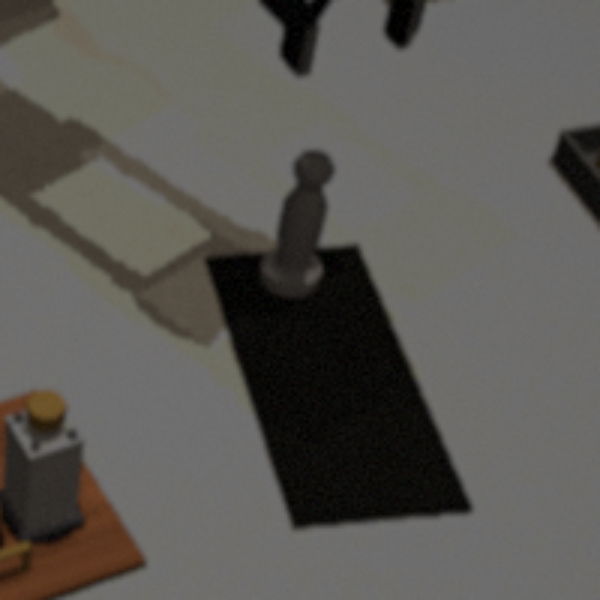

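The handle stands upright on the mat at about (290,270) in the crop. Valve next, with the tool turned a quarter.

```bash
python3 -m handwheel '[[[0,0,8.2,1.78,-2.05,0,0.8],[0,0,8.2,1.78,-2.05,0,0.8],[0,0,8.2,1.78,-2.05,0,0.8],[0,0,8.2,1.78,-2.05,0,0.8],[0,0,8.2,1.78,-2.05,0,0.8],[0,0,8.2,1.78,-2.05,0,0.8],[0,0,8.2,1.78,-2.05,0,0.8],[0,0,8.2,1.78,-2.05,0,0.8]]]'
python3 -m handwheel '[[[0,0,8.2,1.78,-2.05,0,0.8],[0,0,8.2,1.78,-2.05,0,0.8],[0,0,8.2,1.78,-2.05,0,0.8],[0,0,0,0,0,-2,0.8],[0,0,0,0,0,-2,0.8],[0,0,0,0,0,0,0.8],[0,0,0,0,0,0,0.8]]]'
python3 - <<'E'
from rig import manip
import cv2
from h import *
c=manip.camera("wrist"); cv2.imwrite("pics/h_w.png",c["color"][:,:,::-1])
o=manip.observe();print(o["eef_pos"],2*np.degrees(np.arctan2(o["ee_rot"][2],o["ee_rot"][1])),o["qpos"][5])
E
```

```text
time: 7.4
eef_pos: [0.5015, 0.1393, 0.1875]
ee_rot: [-0.001, 0.758, 0.652, -0.001]
ft_force: [-0.2, -0.8, 0.3]
gripper_width: 0.798
time: 8.1
eef_pos: [0.5545, 0.0789, 0.1482]
ee_rot: [-0.001, 0.605, 0.797, -0.001]
ft_force: [-0.3, 0.4, -0.3]
gripper_width: 0.802
[0.55523397 0.07903777 0.14911271] 105.61944205791691 -0.2553116031967396
```

View pics/h_w.png

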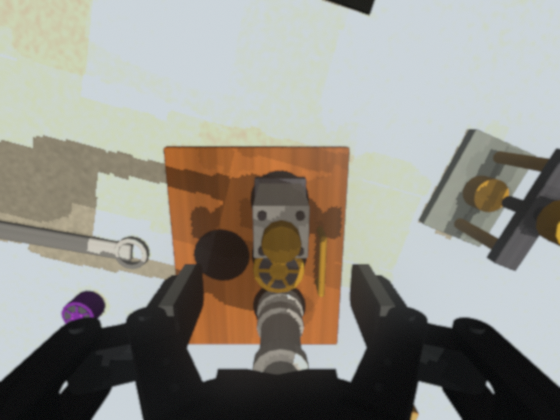

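The valve's knob is at (282,240), centred between the jaws and square to them. Lowering.

```bash
python3 -m handwheel '[[[0,0,0,0.1,0.1,-4,0.8],[0,0,0,0,0,-4,0.8],[0,0,0,0,0,-1.5,0.8],[0,0,0,0,0,0,0.8],[0,0,0,0,0,0,0.3],[0,0,0,0,0,0,0.2],[0,0,0,0,0,0,0.2],[0,0,0,0,0,0,0.2]]]'
python3 -m handwheel '[[[0,0,0,0,0,2,0.2],[0,0,0,0,0,3,0.2],[0,0,0,0,0,4,0.2],[0,0,0,0,0,3.5,0.2],[0,0,0,0,0,0,0.2]]]'
```

```text
time: 8.95
eef_pos: [0.5578, 0.08, 0.0563]
ee_rot: [0.002, 0.605, 0.797, 0.001]
ft_force: [-0.9, -0.4, 6.2]
gripper_width: 0.413
time: 9.45
eef_pos: [0.5598, 0.08, 0.1848]
ee_rot: [0.005, 0.605, 0.797, 0.004]
ft_force: [1.4, -0.7, -2.3]
gripper_width: 0.416
```

```bash
python3 -m handwheel '[[[0,0,0,-1.7,3.7,0,0.2],[0,0,0,-1.7,3.7,0,0.2],[0,0,0,-1.7,3.7,0,0.2],[0,0,0,-1.7,3.7,0,0.2],[0,0,0,-1.7,3.7,0,0.2],[0,0,0,-1.6,3.6,0,0.2],[0,0,0,0,0,0,0.2],[0,0,0,0,0,0,0.2]]]'
python3 -m handwheel '[[[0,0,0,0,0,-3,0.2],[0,0,0,0,0,-4,0.2],[0,0,0,0,0,-3,0.2],[0,0,0,0,0,-1.5,0.2],[0,0,0,0,0,-0.8,0.2],[0,0,0,0,0,0,0.2],[0,0,0,0,0,0,0.2]]]'
```

```text
time: 10.25
eef_pos: [0.4542, 0.301, 0.1782]
ee_rot: [-0.0, 0.604, 0.797, -0.001]
ft_force: [0.1, -0.3, -3.3]
gripper_width: 0.416
time: 10.95
eef_pos: [0.4563, 0.3006, 0.0569]
ee_rot: [0.0, 0.605, 0.796, 0.001]
ft_force: [-0.2, 0.0, -2.0]
gripper_width: 0.417
```

```bash
python3 -m handwheel '[[[0,0,0,0,0,-0.4,0.2],[0,0,0,0,0,0,0.2],[0,0,0,0,0,0,0.2]]]'; python3 -m handwheel '[[[0,0,0,0,0,-0.15,0.2],[0,0,0,0,0,0,0.2]]]'
python3 -m handwheel '[[[0,0,0,0,0,-0.1,0.2],[0,0,0,0,0,0,0.2]]]'
```

```text
time: 11.25
eef_pos: [0.4556, 0.301, 0.0528]
ee_rot: [0.0, 0.604, 0.797, 0.0]
ft_force: [-0.1, 0.2, -3.2]
gripper_width: 0.416
time: 11.45
eef_pos: [0.4553, 0.301, 0.0509]
ee_rot: [0.0, 0.604, 0.797, 0.0]
ft_force: [-0.4, 0.9, -2.6]
gripper_width: 0.411
time: 11.65
eef_pos: [0.4554, 0.301, 0.0504]
ee_rot: [0.0, 0.604, 0.797, 0.0]
ft_force: [-2.0, 0.1, 2.8]
gripper_width: 0.414
```

```bash
python3 -m handwheel '[[[0,0,0,0,0,0,0.5],[0,0,0,0,0,0,0.75],[0,0,0,0,0,0,0.75],[0,0,0,0,0,2,0.75],[0,0,0,0,0,4,0.75],[0,0,0,0,0,4,0.75],[0,0,0,0,0,3,0.75],[0,0,0,0,0,0,0.75]]]'
python3 -m handwheel '[[[0,0,0,1.85,-4.6,0,0.8],[0,0,0,1.85,-4.6,0,0.8],[0,0,0,1.85,-4.6,0,0.8],[0,0,0,1.85,-4.6,0,0.8],[0,0,0,1.85,-4.6,0,0.8],[0,0,0,1.85,-4.6,0,0.8],[0,0,0,1.85,-4.6,0,0.8],[0,0,0,0,0,-3,0.8]]]'
python3 -m handwheel '[[[0,0,0,0,0,0,0.8],[0,0,0,0,0,0,0.8]]]'
python3 - <<'E'
from rig import manip
import cv2
from h import *
c=manip.camera("wrist"); cv2.imwrite("pics/i_w.png",c["color"][:,:,::-1])
s=manip.camera("scene"); cv2.imwrite("pics/i_s.png",cv2.resize(s["color"][60:260,300:500][:,:,::-1],None,fx=3,fy=3))
o=manip.observe();print(o["eef_pos"],2*np.degrees(np.arctan2(o["ee_rot"][2],o["ee_rot"][1])),o["qpos"][5])
E
```

```text
time: 12.45
eef_pos: [0.4583, 0.3024, 0.1847]
ee_rot: [0.002, 0.605, 0.797, 0.005]
ft_force: [0.2, -0.0, 0.0]
gripper_width: 0.751
time: 13.25
eef_pos: [0.5906, -0.0279, 0.1521]
ee_rot: [0.006, 0.607, 0.795, 0.001]
ft_force: [-0.5, 0.8, -0.2]
gripper_width: 0.803
time: 13.45
eef_pos: [0.5836, -0.0206, 0.1486]
ee_rot: [-0.002, 0.605, 0.797, -0.001]
ft_force: [-0.6, -0.7, 0.6]
gripper_width: 0.801
[ 0.58488261 -0.02009349  0.1504333 ] 105.68503657566136 -0.4272549485697688
```

View pics/i_w.png

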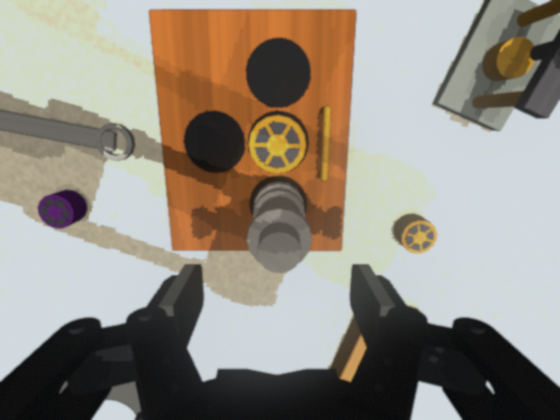

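View pics/i_s.png

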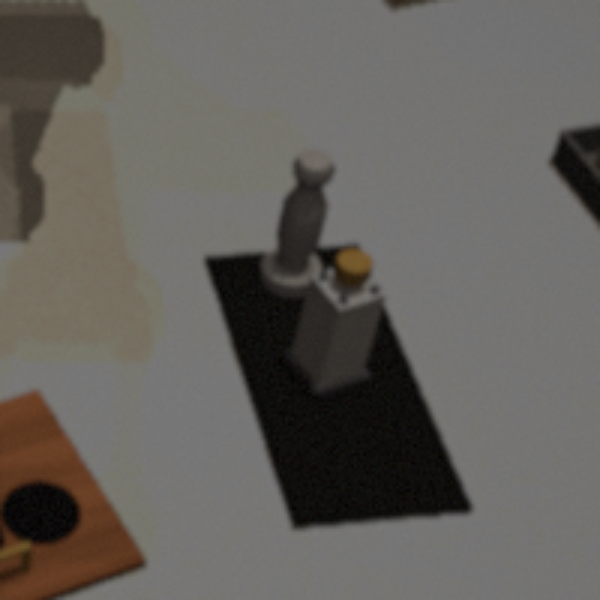

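The valve stands on the mat at crop (340,370) and the handle at (290,270). The spool is centred at (279,235) in the wrist view. From the same picture I can check the empty pads.

```bash
python3 -m handwheel '[[[0,0,0,0,-0.3,-4,0.8],[0,0,0,0,0,-4,0.8],[0,0,0,0,0,-1.6,0.8],[0,0,0,0,0,0,0.8],[0,0,0,0,0,0,0.3],[0,0,0,0,0,0,0.2],[0,0,0,0,0,0,0.2],[0,0,0,0,0,0,0.2]]]'
python3 - <<'E'
from rig import manip
from h import *
c=load("top")
t=manip.camera("top"); im=t["color"]; cv2.imwrite("pics/j_t.png",cv2.resize(im[175:260,225:325][:,:,::-1],None,fx=7,fy=7,interpolation=cv2.INTER_CUBIC))
w=cv2.imread("pics/i_w.png"); g=cv2.cvtColor(w,cv2.COLOR_BGR2GRAY); m=(g<50).astype(np.uint8)
n,l,st,ce=cv2.connectedComponentsWithStats(m)
for u,v in((278,72),(214,142)): print(st[l[v,u]],ce[l[v,u]])
E
```

```text
time: 14.35
eef_pos: [0.5863, -0.0239, 0.0562]
ee_rot: [0.002, 0.605, 0.797, 0.001]
ft_force: [-0.8, 0.7, 6.9]
gripper_width: 0.465
[ 247   39   62   68 3288] [277.7709854   72.30717762]
[ 184  111   60   62 2886] [213.72141372 141.78343728]
```

Run:
```python
from rig import manip
from h import *
t=manip.camera("scene"); im=t["color"]; im=cv2.convertScaleAbs(im,alpha=1.8); cv2.imwrite("pics/k_s.png",cv2.resize(im[150:280,200:340][:,:,::-1],None,fx=5,fy=4.6,interpolation=cv2.INTER_CUBIC))
w=manip.camera("wrist"); cv2.imwrite("pics/k_w.png",w["color"][:,:,::-1])
```

```text
(no output)
```

View pics/k_s.png

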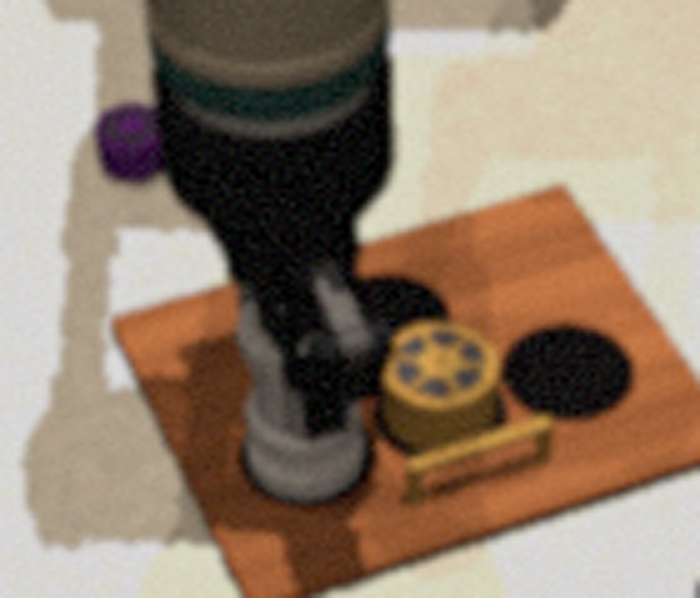

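View pics/k_w.png

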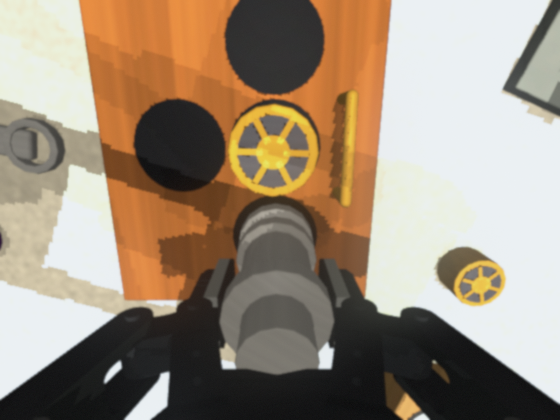

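The jaws stopped at 0.465, too wide for the 34 mm waist, so the pads are probably on the upper flange. I'll reopen, go lower and grip again.

```bash
python3 -m handwheel '[[[0,0,0,0,0,0,0.7],[0,0,0,0,0,0,0.7],[0,0,0,0,0,-0.5,0.7],[0,0,0,0,0,0,0.7]]]'
python3 -m handwheel '[[[0,0,0,0,0,-0.3,0.7],[0,0,0,0,0,0,0.7]]]'
python3 -m handwheel '[[[0,0,0,0,0,0,0.3],[0,0,0,0,0,0,0.2],[0,0,0,0,0,0,0.2],[0,0,0,0,0,0,0.2]]]'
```

```text
time: 14.9
eef_pos: [0.5842, -0.0241, 0.048]
ee_rot: [-0.001, 0.605, 0.797, -0.0]
ft_force: [-0.3, 0.5, 0.0]
gripper_width: 0.698
time: 15.1
eef_pos: [0.5849, -0.0241, 0.0455]
ee_rot: [-0.0, 0.605, 0.797, -0.0]
ft_force: [-0.0, -0.2, -0.0]
gripper_width: 0.698
time: 15.5
eef_pos: [0.5853, -0.0242, 0.046]
ee_rot: [0.0, 0.605, 0.797, 0.0]
ft_force: [0.7, -0.3, -0.0]
gripper_width: 0.432
```

```bash
python3 -m handwheel '[[[0,0,0,0,0,0,0.2],[0,0,0,0,0,0,0.2]]]'
python3 - <<'E'
from rig import manip
from h import *
t=manip.camera("scene"); im=t["color"]; im=cv2.convertScaleAbs(im,alpha=1.8); cv2.imwrite("pics/l_s.png",cv2.resize(im[150:280,200:340][:,:,::-1],None,fx=5,fy=4.6,interpolation=cv2.INTER_CUBIC))
w=manip.camera("wrist"); cv2.imwrite("pics/l_w.png",w["color"][:,:,::-1])
E
```

```text
time: 15.7
eef_pos: [0.5852, -0.0241, 0.046]
ee_rot: [0.0, 0.605, 0.797, 0.0]
ft_force: [2.2, -0.4, 0.6]
gripper_width: 0.433
```

View pics/l_s.png

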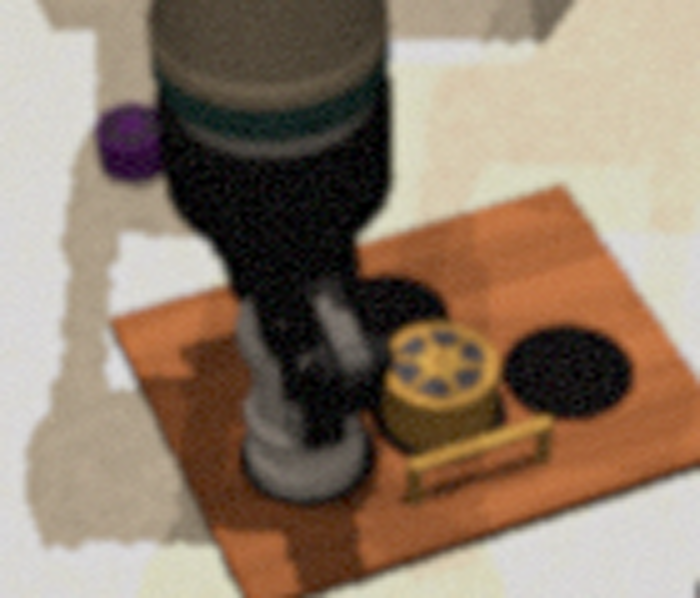

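View pics/l_w.png

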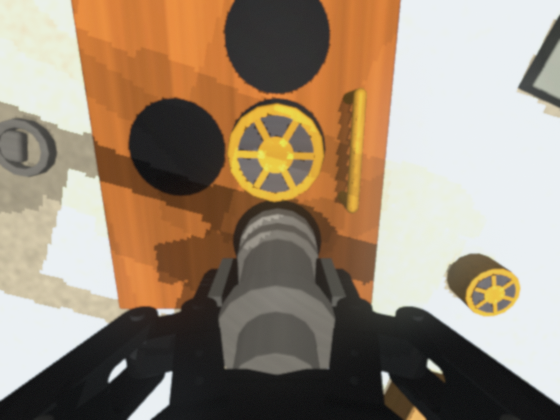

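```bash
python3 -m handwheel '[[[0,0,0,0,0,0.5,0.2],[0,0,0,0,0,0.5,0.2],[0,0,0,0,0,0.5,0.2],[0,0,0,0,0,0,0.2]]]'
python3 - <<'E'
from rig import manip
from h import *
t=manip.camera("scene"); im=t["color"]; im=cv2.convertScaleAbs(im,alpha=1.8); cv2.imwrite("pics/m_s.png",cv2.resize(im[150:280,200:340][:,:,::-1],None,fx=5,fy=4.6,interpolation=cv2.INTER_CUBIC))
E
```

```text
time: 16.2
eef_pos: [0.5852, -0.0241, 0.0616]
ee_rot: [0.001, 0.605, 0.797, 0.0]
ft_force: [0.1, -0.0, -2.8]
gripper_width: 0.434
```

View pics/m_s.png

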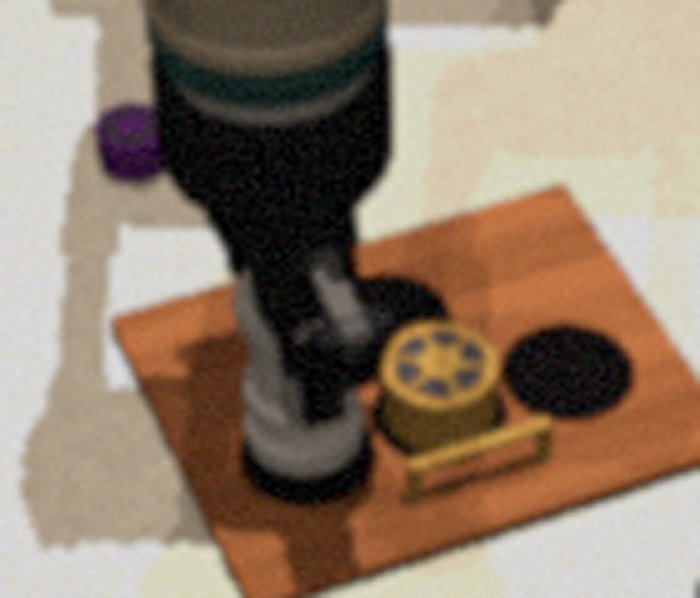

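```bash
python3 -m handwheel '[[[0,0,0,0,0,3,0.2],[0,0,0,0,0,4,0.2],[0,0,0,0,0,3.5,0.2],[0,0,0,-0.3,2,0,0.2],[0,0,0,-0.35,4,0,0.2],[0,0,0,-0.35,4,0,0.2],[0,0,0,-0.4,4,0,0.2],[0,0,0,-0.4,4,0,0.2]]]'
python3 -m handwheel '[[[0,0,0,-0.4,4,0,0.2],[0,0,0,-0.4,4,0,0.2],[0,0,0,-0.4,4,0,0.2],[0,0,0,0,2.6,0,0.2],[0,0,0,0,0,0,0.2],[0,0,0,0,0,0,0.2]]]'
python3 -m handwheel '[[[0,0,0,0,0,-3,0.2],[0,0,0,0,0,-4,0.2],[0,0,0,0,0,-2.5,0.2],[0,0,0,0,0,-1,0.2],[0,0,0,0,0,-0.8,0.2],[0,0,0,0,0,0,0.2],[0,0,0,0,0,0,0.2]]]'
```

```text
time: 17.05
eef_pos: [0.5662, 0.1572, 0.1656]
ee_rot: [-0.0, 0.605, 0.796, -0.0]
ft_force: [1.0, 0.7, -2.3]
gripper_width: 0.432
time: 17.65
eef_pos: [0.5543, 0.3021, 0.1653]
ee_rot: [-0.0, 0.604, 0.797, -0.001]
ft_force: [-0.6, 0.7, -3.0]
gripper_width: 0.436
time: 18.35
eef_pos: [0.556, 0.302, 0.0541]
ee_rot: [0.001, 0.605, 0.796, 0.001]
ft_force: [0.0, 0.1, -1.9]
gripper_width: 0.432
```

Contact is expected at a TCP height of about 0.040–0.041.

```bash
python3 -m handwheel '[[[0,0,0,0,0,-0.7,0.2],[0,0,0,0,0,-0.4,0.2],[0,0,0,0,0,0,0.2],[0,0,0,0,0,0,0.2]]]'; python3 -m handwheel '[[[0,0,0,0,0,-0.15,0.2],[0,0,0,0,0,0,0.2]]]'
```

```text
time: 18.75
eef_pos: [0.5548, 0.302, 0.0418]
ee_rot: [0.0, 0.604, 0.797, 0.0]
ft_force: [0.1, -0.5, -2.5]
gripper_width: 0.431
time: 18.95
eef_pos: [0.5549, 0.3019, 0.0403]
ee_rot: [0.0, 0.605, 0.797, 0.0]
ft_force: [-0.2, -0.0, -2.7]
gripper_width: 0.432
```

```bash
python3 -m handwheel '[[[0,0,0,0,0,-0.1,0.2],[0,0,0,0,0,0,0.2]]]'
```

```text
time: 19.15
eef_pos: [0.555, 0.3022, 0.04]
ee_rot: [0.0, 0.605, 0.797, 0.0]
ft_force: [-0.5, -0.3, 2.7]
gripper_width: 0.432
```

```bash
python3 -m handwheel '[[[0,0,0,0,0,0,0.5],[0,0,0,0,0,0,0.75],[0,0,0,0,0,0,0.75],[0,0,0,0,0,2,0.75],[0,0,0,0,0,4,0.75],[0,0,0,0,0,4,0.75],[0,0,0,0,0,3,0.75],[0,0,0,0,0,0,0.75]]]'
python3 -m handwheel '[[[0,0,-8.2,0.13,-2.5,0,0.85],[0,0,-8.2,0.13,-2.5,0,0.85],[0,0,-8.2,0.13,-2.5,0,0.85],[0,0,-8.2,0.13,-2.5,0,0.85],[0,0,-8.2,0.13,-2.5,0,0.85],[0,0,-8.2,0.13,-2.5,0,0.85],[0,0,-8.2,0.13,-2.5,0,0.85],[0,0,-8.2,0.13,-2.5,0,0.85]]]'
python3 -m handwheel '[[[0,0,-8.2,0.13,-2.5,0,0.85],[0,0,-8.2,0.13,-2.5,0,0.85],[0,0,-8.2,0.1,-2.3,0,0.85],[0,0,0,0,0,-4,0.85],[0,0,0,0,0,-2,0.85],[0,0,0,0,0,0,0.85],[0,0,0,0,0,0,0.85]]]'
python3 - <<'E'
from rig import manip
import cv2
from h import *
c=manip.camera("wrist"); cv2.imwrite("pics/n_w.png",c["color"][:,:,::-1])
s=manip.camera("scene"); cv2.imwrite("pics/n_s.png",cv2.resize(s["color"][60:260,300:500][:,:,::-1],None,fx=3,fy=3))
o=manip.observe();print(o["eef_pos"],2*np.degrees(np.arctan2(o["ee_rot"][2],o["ee_rot"][1])),o["qpos"][5])
g=cv2.cvtColor(c["color"],cv2.COLOR_RGB2GRAY)
E
```

```text
time: 19.95
eef_pos: [0.5579, 0.3031, 0.1748]
ee_rot: [0.003, 0.605, 0.797, 0.005]
ft_force: [0.7, -0.1, 1.0]
gripper_width: 0.751
time: 20.75
eef_pos: [0.5647, 0.1008, 0.1683]
ee_rot: [-0.0, 0.941, 0.339, -0.001]
ft_force: [0.5, 0.4, -0.7]
gripper_width: 0.852
time: 21.45
eef_pos: [0.5687, 0.0289, 0.1089]
ee_rot: [-0.0, 0.991, 0.134, -0.001]
ft_force: [0.4, 0.2, 0.5]
gripper_width: 0.851
[0.56985588 0.02901118 0.11038718] 15.430246546587009 1.2305759143602921
```

View pics/n_w.png

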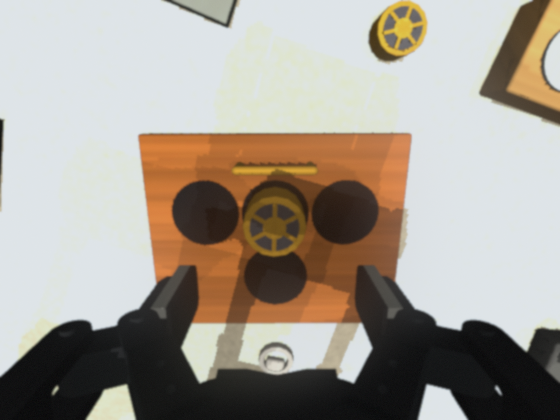

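View pics/n_s.png

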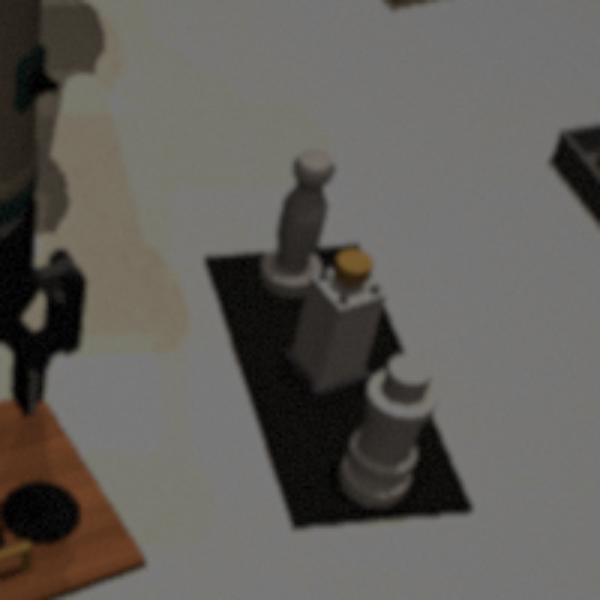

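All three stand on the mat. In the wrist view the pads are at (205,212), (345,212) and (275,277), with the wheel at (274,228). I'll measure their exact positions.

Run:
```python
from rig import manip
from h import *
c=manip.camera("wrist"); h=cv2.cvtColor(c["color"],cv2.COLOR_RGB2HSV)
g=h[...,2]
m=(g<60).astype(np.uint8); m[330:]=0
n,l,st,ce=cv2.connectedComponentsWithStats(m)
for u,v in((190,212),(355,212),(275,290)):
    i=l[v,u]
    x,y,w,hh,_=st[i]; print(st[i],ce[i],onz(c,x+(w-1)/2,y+(hh-1)/2,.010))
m=((h[...,0]>14)&(h[...,0]<34)&(h[...,1]>130)).astype(np.uint8)*255
m[:182]=0;m[262:]=0;m[:,:235]=0;m[:,315:]=0
ys,xs=np.nonzero(m); 
cs,_=cv2.findContours(m,cv2.RETR_EXTERNAL,cv2.CHAIN_APPROX_NONE);k=np.vstack(cs)
print(cv2.minEnclosingCircle(k)); print(onz(c,274.5,226.5,.042))
```

```text
[ 174  183   64   61 3039] [205.39947351 213.34353406] [0.55546421 0.08308538 0.01      ]
[ 312  185   63   60 2808] [341.49109687 215.38888889] [ 0.58286784 -0.02054194  0.01      ]
[ 245  254   61   49 2306] [274.45706852 277.33607979] [0.51582945 0.01601146 0.01      ]
((274.0, 222.0), 36.40065002441406)
[0.5695664  0.03107348 0.042     ]
```

```bash
python3 -m handwheel '[[[0,0,0,0,0.1,-4,0.85],[0,0,0,0,0,-3.5,0.85],[0,0,0,0,0,-1.8,0.85],[0,0,0,0,0,0,0.85],[0,0,0,0,0,0,0.5],[0,0,0,0,0,0,0.3],[0,0,0,0,0,0,0.3],[0,0,0,0,0,0,0.3]]]'
python3 -m handwheel '[[[0,0,0,0,0,0.5,0.3],[0,0,0,0,0,1,0.3],[0,0,0,0,0,2,0.3],[0,0,0,0,0,0,0.3]]]'
python3 - <<'E'
from rig import manip
from h import *
c=manip.camera("wrist"); cv2.imwrite("pics/o_w.png",c["color"][:,:,::-1]); print(manip.observe()["eef_pos"])
E
```

```text
time: 22.4
eef_pos: [0.5707, 0.03, 0.0186]
ee_rot: [0.0, 0.991, 0.134, 0.002]
ft_force: [-0.4, 0.7, 5.9]
gripper_width: 0.495
time: 22.8
eef_pos: [0.5709, 0.0298, 0.054]
ee_rot: [0.001, 0.991, 0.134, 0.003]
ft_force: [0.7, 0.3, -2.4]
gripper_width: 0.494
[0.5700405  0.02979088 0.05275702]
```

View pics/o_w.png

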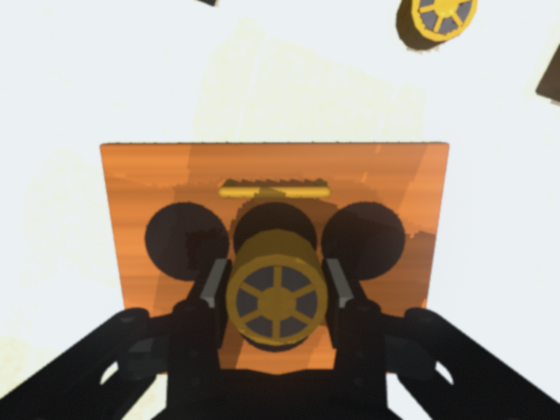

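```bash
python3 -m handwheel '[[[0,0,0,0,0,3,0.3],[0,0,0,0,0,4,0.3],[0,0,0,-0.6,-2,0,0.3],[0,0,0,-1.2,-4,0,0.3],[0,0,0,-1.2,-4,0,0.3],[0,0,0,-1.2,-4,0,0.3],[0,0,0,-1.2,-4,0,0.3],[0,0,0,-1.2,-4,0,0.3]]]'
python3 -m handwheel '[[[0,0,0,-1.2,-4,0,0.3],[0,0,0,-1,-3.5,0,0.3],[0,0,0,-0.5,-2.5,0,0.3],[0,0,0,0,0,0,0.3],[0,0,0,0,0,0,0.3]]]'
python3 - <<'E'
from rig import manip
from h import *
s=manip.camera("scene");g=cv2.cvtColor(s["color"],cv2.COLOR_RGB2GRAY)
s0=load("scene"); g0=cv2.cvtColor(s0["color"],cv2.COLOR_RGB2GRAY)
m=(g0>100).astype(np.uint8);n,l,st,ce=cv2.connectedComponentsWithStats(m);i=l[215,118];print(g0[215,118],g0[225,100],st[i],ce[i],onz(s0,*ce[i],.025))
c=manip.camera("wrist"); cv2.imwrite("pics/p_w.png",c["color"][:,:,::-1]); print(manip.observe()["eef_pos"]);print(proj(c,(.477,-.294,.025)))
E
```

```text
time: 23.65
eef_pos: [0.5016, -0.1912, 0.1205]
ee_rot: [-0.0, 0.991, 0.134, -0.001]
ft_force: [0.9, -0.2, -3.1]
gripper_width: 0.494
time: 24.15
eef_pos: [0.4751, -0.29, 0.1203]
ee_rot: [-0.001, 0.991, 0.133, -0.001]
ft_force: [-0.4, 1.1, -2.4]
gripper_width: 0.498
110 50 [104 205  28  21 443] [117.28216704 214.80586907] [ 0.47576776 -0.29337917  0.025     ]
[ 0.47545432 -0.28892547  0.12063012]
[284.31847745 214.57522709]
```

View pics/p_w.png

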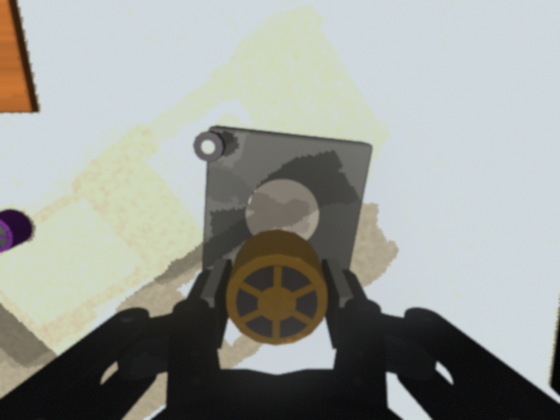

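The plate's disc is centred at (283,214), against a prediction of (284,215). Lowering the wheel onto it.

```bash
python3 -m handwheel '[[[0,0,0,0.1,-0.45,-3,0.3],[0,0,0,0,0,-3,0.3],[0,0,0,0,0,-1.5,0.3],[0,0,0,0,0,-0.8,0.3],[0,0,0,0,0,0,0.3],[0,0,0,0,0,0,0.3]]]'
```

```text
time: 24.85
eef_pos: [0.4776, -0.2944, 0.039]
ee_rot: [0.0, 0.991, 0.135, 0.0]
ft_force: [-0.3, 0.0, -2.9]
gripper_width: 0.494
```

```bash
python3 -m handwheel '[[[0,0,0,0,0,-0.15,0.3],[0,0,0,0,0,0,0.3]]]'
```

```text
time: 25.05
eef_pos: [0.4774, -0.2949, 0.0377]
ee_rot: [0.001, 0.991, 0.134, 0.001]
ft_force: [0.4, -0.8, -2.6]
gripper_width: 0.493
```

```bash
python3 -m handwheel '[[[0,0,0,0,0,-0.35,0.3],[0,0,0,0,0,0,0.3]]]'; python3 -m handwheel '[[[0,0,0,0,0,-0.1,0.3],[0,0,0,0,0,0,0.3]]]'
```

```text
time: 25.25
eef_pos: [0.4773, -0.295, 0.0337]
ee_rot: [0.001, 0.991, 0.134, 0.0]
ft_force: [0.7, -1.2, -1.5]
gripper_width: 0.495
time: 25.45
eef_pos: [0.4773, -0.295, 0.0336]
ee_rot: [0.001, 0.991, 0.134, 0.001]
ft_force: [-1.3, 1.1, 5.9]
gripper_width: 0.489
```

Contact. Releasing and rising.

```bash
python3 -m handwheel '[[[0,0,0,0,0,0,0.7],[0,0,0,0,0,0,0.85],[0,0,0,0,0,0,0.85],[0,0,0,0,0,2,0.85],[0,0,0,0,0,4,0.85],[0,0,0,0,0,4,0.85],[0,0,0,0,0,4,0.85],[0,0,0,0,0,0,0.85]]]'
python3 - <<'E'
from rig import manip
from h import *
c=manip.camera("wrist"); s=manip.camera("scene"); im=np.hstack([cv2.resize(c["color"],(400,300)),cv2.resize(s["color"][150:280,50:223],(400,300))])
cv2.imwrite("pics/q.png",im[:,:,::-1])
h=cv2.cvtColor(c["color"],cv2.COLOR_RGB2HSV)
m=((h[...,0]>14)&(h[...,0]<34)&(h[...,1]>130)).astype(np.uint8)
n,l,st,ce=cv2.connectedComponentsWithStats(m)
for i in range(1,n):
    if st[i][4]>200: print(st[i],ce[i],onz(c,*ce[i],.057))
print(manip.observe()["eef_pos"])
E
```

```text
time: 26.25
eef_pos: [0.4799, -0.297, 0.1782]
ee_rot: [0.004, 0.991, 0.134, 0.004]
ft_force: [-0.2, -0.5, 0.9]
gripper_width: 0.851
[ 248  183   49   53 1193] [272.63285834 207.70662196] [ 0.47892105 -0.29436936  0.057     ]
[ 0.47712839 -0.2947912   0.173122  ]
```

View pics/q.png

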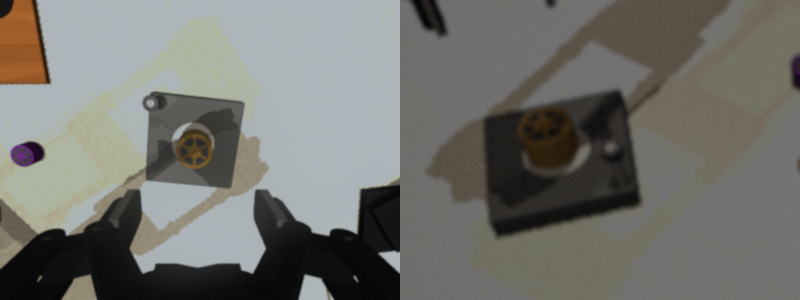

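The wheel lies flat on the light disc, about 2 mm from the middle. Now the spool goes back.

```bash
python3 -m handwheel '[[[0,0,7,0.6,2.6,0,0.8],[0,0,7,0.6,4.6,0,0.8],[0,0,7,0.6,4.6,0,0.8],[0,0,7,0.6,4.6,0,0.8],[0,0,7,0.6,4.6,0,0.8],[0,0,7,0.6,4.6,0,0.8],[0,0,7,0.6,4.6,0,0.8],[0,0,7,0.6,4.6,0,0.8]]]'
python3 -m handwheel '[[[0,0,7,0.6,4.6,0,0.75],[0,0,7,0.6,4.6,0,0.75],[0,0,7,0.6,4.6,0,0.75],[0,0,7,0.6,4.6,0,0.75],[0,0,6.2,0.6,4.6,0,0.75],[0,0,0,0,2,0,0.75],[0,0,0,0,0,0,0.75],[0,0,0,0,0,0,0.75]]]'
```

```text
time: 27.15
eef_pos: [0.5234, 0.0553, 0.1702]
ee_rot: [-0.001, 0.811, 0.586, -0.002]
ft_force: [0.9, -1.2, -0.0]
gripper_width: 0.802
time: 27.95
eef_pos: [0.5538, 0.3025, 0.1705]
ee_rot: [-0.0, 0.605, 0.797, -0.002]
ft_force: [-0.3, 0.3, 0.5]
gripper_width: 0.75
```

Run:
```python
from rig import manip
from h import *
c=manip.camera("wrist");cv2.imwrite("pics/r.png",c["color"][:,:,::-1])
o=manip.observe();print(o["eef_pos"],2*np.degrees(np.arctan2(o["ee_rot"][2],o["ee_rot"][1])))
```

```text
[0.55404271 0.30193596 0.17103162] 105.55745095559085
```

View pics/r.png

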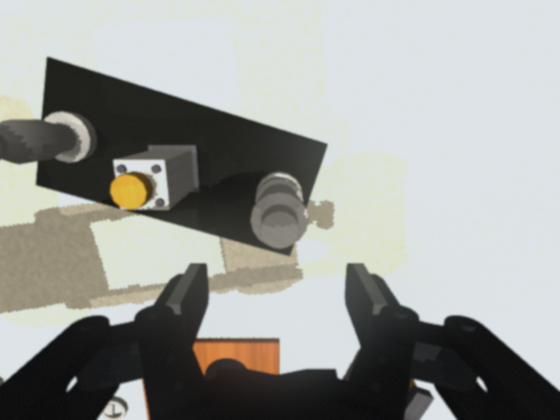

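The spool is centred between the jaws at (279,218). Lowering to a TCP height of 0.040.

```bash
python3 -m handwheel '[[[0,0,0,0.1,0,-4,0.75],[0,0,0,0,0,-4,0.75],[0,0,0,0,0,-3,0.75],[0,0,0,0,0,-1.5,0.75],[0,0,0,0,0,0,0.75],[0,0,0,0,0,0,0.75]]]'
```

```text
time: 28.6
eef_pos: [0.5562, 0.302, 0.0477]
ee_rot: [0.0, 0.605, 0.796, -0.0]
ft_force: [0.8, 0.4, 0.1]
gripper_width: 0.75
```

```bash
python3 -m handwheel '[[[0,0,0,0,0,-0.65,0.75],[0,0,0,0,0,0,0.75],[0,0,0,0,0,0,0.3],[0,0,0,0,0,0,0.2],[0,0,0,0,0,0,0.2],[0,0,0,0,0,0,0.2]]]'
python3 -m handwheel '[[[0,0,0,0,0,1,0.2],[0,0,0,0,0,1,0.2],[0,0,0,0,0,0,0.2]]]'
```

```text
time: 29.2
eef_pos: [0.5563, 0.3036, 0.0417]
ee_rot: [0.0, 0.604, 0.797, 0.001]
ft_force: [-0.5, -0.7, 5.9]
gripper_width: 0.437
time: 29.5
eef_pos: [0.5569, 0.3039, 0.0623]
ee_rot: [0.001, 0.605, 0.797, 0.001]
ft_force: [1.4, 0.5, -1.4]
gripper_width: 0.438
```

```bash
python3 -m handwheel '[[[0,0,0,0,0,3,0.2],[0,0,0,0,0,4,0.2],[0,0,0,0,0,3.5,0.2],[0,0,0,0.3,-2,0,0.2],[0,0,0,0.35,-4,0,0.2],[0,0,0,0.35,-4,0,0.2],[0,0,0,0.4,-4,0,0.2],[0,0,0,0.4,-4,0,0.2]]]'
python3 -m handwheel '[[[0,0,0,0.4,-4,0,0.2],[0,0,0,0.4,-4,0,0.2],[0,0,0,0.3,-4,0,0.2],[0,0,0,0,-2.6,0,0.2],[0,0,0,0,0,0,0.2],[0,0,0,0,0,0,0.2]]]'
python3 - <<'E'
from rig import manip
o=manip.observe();print(o["eef_pos"])
E
```

```text
time: 30.3
eef_pos: [0.5735, 0.122, 0.1656]
ee_rot: [-0.0, 0.604, 0.797, -0.0]
ft_force: [1.8, 0.5, -2.3]
gripper_width: 0.44
time: 30.9
eef_pos: [0.5846, -0.023, 0.1655]
ee_rot: [-0.0, 0.605, 0.796, 0.0]
ft_force: [-0.0, 0.1, -2.3]
gripper_width: 0.435
[ 0.58456539 -0.02295393  0.16554479]
```

Contact is expected near 0.046.

```bash
python3 -m handwheel '[[[0,0,0,0,0,-3,0.2],[0,0,0,0,0,-4,0.2],[0,0,0,0,0,-2.5,0.2],[0,0,0,0,0,-1,0.2],[0,0,0,0,0,-0.7,0.2],[0,0,0,0,0,0,0.2],[0,0,0,0,0,0,0.2]]]'
python3 -m handwheel '[[[0,0,0,0.05,-0.05,-0.4,0.2],[0,0,0,0,0,0,0.2],[0,0,0,0,0,0,0.2]]]'
python3 - <<'E'
from rig import manip
o=manip.observe();print(o["eef_pos"],o["ft_force"])
E
```

```text
time: 31.6
eef_pos: [0.586, -0.0224, 0.0551]
ee_rot: [0.001, 0.604, 0.797, 0.001]
ft_force: [0.5, 0.1, -2.1]
gripper_width: 0.437
time: 31.9
eef_pos: [0.5856, -0.0232, 0.0503]
ee_rot: [0.0, 0.605, 0.797, 0.0]
ft_force: [-0.3, 0.3, -2.3]
gripper_width: 0.443
[ 0.5855547  -0.02318701  0.05026273] [-0.29849777  0.33460478 -2.31185617]
```

```bash
python3 -m handwheel '[[[0,0,0,0,0,-0.3,0.2],[0,0,0,0,0,0,0.2]]]'; python3 -m handwheel '[[[0,0,0,0,0,-0.1,0.2],[0,0,0,0,0,0,0.2]]]'
```

```text
time: 32.1
eef_pos: [0.5859, -0.0234, 0.0477]
ee_rot: [0.001, 0.605, 0.797, 0.0]
ft_force: [-0.9, -0.1, 4.2]
gripper_width: 0.438
time: 32.3
eef_pos: [0.586, -0.0234, 0.0477]
ee_rot: [0.001, 0.605, 0.797, 0.0]
ft_force: [-2.2, -0.8, 9.0]
gripper_width: 0.44
```

```bash
python3 -m handwheel '[[[0,0,0,0,0,0.05,0.5],[0,0,0,0,0,0,0.75],[0,0,0,0,0,0,0.75],[0,0,0,0,0,2,0.75],[0,0,0,0,0,4,0.75],[0,0,0,0,0,4,0.75],[0,0,0,0,0,3,0.75],[0,0,0,0,0,0,0.75]]]'
python3 -m handwheel '[[[0,0,0,-1.85,4.6,0,0.75],[0,0,0,-1.85,4.6,0,0.75],[0,0,0,-1.85,4.6,0,0.75],[0,0,0,-1.85,4.6,0,0.75],[0,0,0,-1.85,4.6,0,0.75],[0,0,0,-1.85,4.6,0,0.75],[0,0,0,-1.85,4.6,0,0.75],[0,0,0,0,0,0,0.75]]]'
python3 -m handwheel '[[[0,0,0,0,0,0,0.75]]]'
python3 - <<'E'
from rig import manip
from h import *
c=manip.camera("wrist");s=manip.camera("scene")
cv2.imwrite("pics/s.png",np.hstack([cv2.resize(c["color"],(400,300)),cv2.resize(s["color"][150:285,200:380],(400,300))])[:,:,::-1])
o=manip.observe();print(o["eef_pos"],2*np.degrees(np.arctan2(o["ee_rot"][2],o["ee_rot"][1])))
E
```

```text
time: 33.1
eef_pos: [0.5886, -0.0235, 0.1812]
ee_rot: [0.004, 0.605, 0.797, 0.002]
ft_force: [-0.3, 0.2, 0.1]
gripper_width: 0.747
time: 33.9
eef_pos: [0.4526, 0.3039, 0.1752]
ee_rot: [-0.002, 0.602, 0.799, 0.0]
ft_force: [0.8, -0.8, 0.6]
gripper_width: 0.75
time: 34.0
eef_pos: [0.4549, 0.2995, 0.1753]
ee_rot: [-0.0, 0.603, 0.798, -0.001]
ft_force: [0.1, -0.1, 0.1]
gripper_width: 0.752
[0.45595168 0.29792002 0.17560051] 105.58942475786318
```

View pics/s.png

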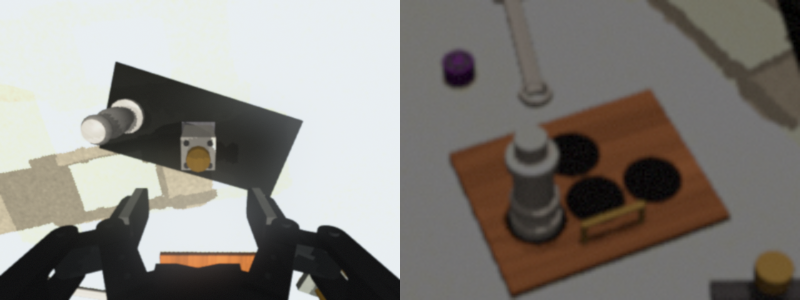

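The spool stands on its pad again, and the valve is centred under the jaws.

```bash
python3 -m handwheel '[[[0,0,0,0,0.3,-4,0.75],[0,0,0,0,0,-4,0.75],[0,0,0,0,0,-3,0.75],[0,0,0,0,0,-1.4,0.75],[0,0,0,0,0,0,0.75],[0,0,0,0,0,0,0.75]]]'
python3 -m handwheel '[[[0,0,0,0,0,0,0.3],[0,0,0,0,0,0,0.2],[0,0,0,0,0,0,0.2],[0,0,0,0,0,0,0.2]]]'
python3 -m handwheel '[[[0,0,0,0,0,2,0.2],[0,0,0,0,0,3,0.2],[0,0,0,0,0,4,0.2],[0,0,0,0,0,3.5,0.2],[0,0,0,0,0,0,0.2],[0,0,0,0,0,0,0.2]]]'
```

```text
time: 34.7
eef_pos: [0.4568, 0.3008, 0.0524]
ee_rot: [0.0, 0.605, 0.796, -0.0]
ft_force: [-0.4, 0.2, 0.7]
gripper_width: 0.748
time: 35.1
eef_pos: [0.4565, 0.3019, 0.0536]
ee_rot: [0.001, 0.604, 0.797, 0.001]
ft_force: [-0.7, -2.4, 6.5]
gripper_width: 0.411
time: 35.7
eef_pos: [0.4556, 0.302, 0.1775]
ee_rot: [0.0, 0.604, 0.797, 0.0]
ft_force: [0.4, -0.2, -3.8]
gripper_width: 0.41
```

```bash
python3 -m handwheel '[[[0,0,0,1.7,-3.7,0,0.2],[0,0,0,1.7,-3.7,0,0.2],[0,0,0,1.7,-3.7,0,0.2],[0,0,0,1.7,-3.7,0,0.2],[0,0,0,1.7,-3.7,0,0.2],[0,0,0,1.7,-3.6,0,0.2],[0,0,0,0,0,0,0.2],[0,0,0,0,0,0,0.2]]]'
python3 -m handwheel '[[[0,0,0,0,0,-3,0.2],[0,0,0,0,0,-4,0.2],[0,0,0,0,0,-2.5,0.2],[0,0,0,0,0,-1,0.2],[0,0,0,0,0,-0.7,0.2],[0,0,0,0,0,0,0.2],[0,0,0,0,0,0,0.2]]]'
python3 - <<'E'
from rig import manip
o=manip.observe();print(o["eef_pos"],o["ft_force"])
E
```

```text
time: 36.5
eef_pos: [0.5566, 0.0801, 0.1748]
ee_rot: [-0.002, 0.605, 0.796, -0.001]
ft_force: [0.3, 1.0, -2.5]
gripper_width: 0.413
time: 37.2
eef_pos: [0.5587, 0.0813, 0.0664]
ee_rot: [0.001, 0.604, 0.797, 0.001]
ft_force: [-0.3, 0.2, -2.4]
gripper_width: 0.415
[0.55874909 0.08128923 0.06635664] [-0.32523077  0.23469152 -2.4046264 ]
```

```bash
python3 -m handwheel '[[[0,0,0,-0.05,-0.1,-0.5,0.2],[0,0,0,0,0,0,0.2],[0,0,0,0,0,0,0.2]]]'; python3 -m handwheel '[[[0,0,0,0,0,-0.15,0.2],[0,0,0,0,0,0,0.2]]]'
```

```text
time: 37.5
eef_pos: [0.5575, 0.0798, 0.0607]
ee_rot: [0.0, 0.605, 0.797, 0.0]
ft_force: [-0.3, -0.4, -3.0]
gripper_width: 0.415
time: 37.7
eef_pos: [0.5578, 0.0798, 0.0597]
ee_rot: [0.001, 0.605, 0.797, 0.0]
ft_force: [-1.7, -0.2, 2.5]
gripper_width: 0.411
```

```bash
python3 -m handwheel '[[[0,0,0,0,0,0,0.5],[0,0,0,0,0,0,0.75],[0,0,0,0,0,0,0.75],[0,0,0,0,0,2,0.75],[0,0,0,0,0,4,0.75],[0,0,0,0,0,4,0.75],[0,0,0,0,0,3,0.75],[0,0,0,0,0,0,0.75]]]'
python3 -m handwheel '[[[0,0,-8.2,-1.8,2.05,0,0.8],[0,0,-8.2,-1.8,2.05,0,0.8],[0,0,-8.2,-1.8,2.05,0,0.8],[0,0,-8.2,-1.8,2.05,0,0.8],[0,0,-8.2,-1.8,2.05,0,0.8],[0,0,-8.2,-1.8,2.05,0,0.8],[0,0,-8.2,-1.8,2.05,0,0.8],[0,0,-8.2,-1.8,2.05,0,0.8]]]'
python3 -m handwheel '[[[0,0,-8.2,-1.8,2.05,0,0.8],[0,0,-8.2,-1.8,2.05,0,0.8],[0,0,-8.2,-1.8,2.05,0,0.8],[0,0,0,0,0,0,0.8],[0,0,0,0,0,0,0.8]]]'
python3 - <<'E'
from rig import manip
from h import *
c=manip.camera("wrist");s=manip.camera("scene")
cv2.imwrite("pics/t.png",np.hstack([cv2.resize(c["color"],(400,300)),cv2.resize(s["color"][150:285,200:380],(400,300))])[:,:,::-1])
o=manip.observe();print(o["eef_pos"],2*np.degrees(np.arctan2(o["ee_rot"][2],o["ee_rot"][1])))
E
```

```text
time: 38.5
eef_pos: [0.5606, 0.08, 0.1938]
ee_rot: [0.004, 0.605, 0.797, 0.003]
ft_force: [0.9, 0.6, -0.2]
gripper_width: 0.751
time: 39.3
eef_pos: [0.4121, 0.2444, 0.1879]
ee_rot: [0.0, 0.941, 0.339, -0.001]
ft_force: [0.5, -0.3, -0.7]
gripper_width: 0.802
time: 39.8
eef_pos: [0.359, 0.3053, 0.1882]
ee_rot: [0.001, 0.991, 0.136, -0.0]
ft_force: [0.2, -0.2, 0.2]
gripper_width: 0.798
[0.35975909 0.30481364 0.18841799] 15.46146188350155
```

View pics/t.png

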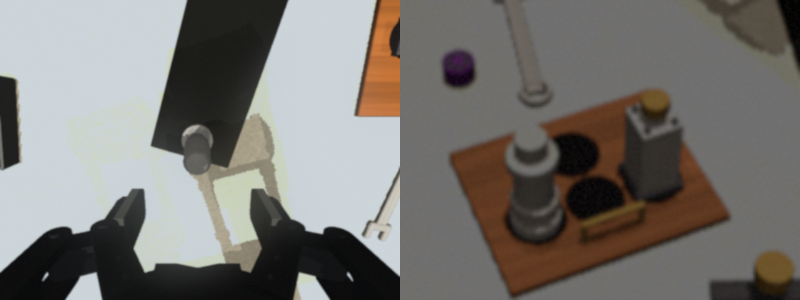

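The valve and spool are back on their pads, and the handle is centred under the jaws at half-size (197,150).

```bash
python3 -m handwheel '[[[0,0,0,0,0,-4,0.8],[0,0,0,0,0,-4,0.8],[0,0,0,0,0,-4,0.8],[0,0,0,0,0,-1.5,0.8],[0,0,0,0,0,0,0.8],[0,0,0,0,0,0,0.8]]]'
python3 -m handwheel '[[[0,0,0,0,0,-0.15,0.3],[0,0,0,0,0,0,0.2],[0,0,0,0,0,0,0.2],[0,0,0,0,0,0,0.2]]]'
python3 -m handwheel '[[[0,0,0,0,0,2,0.2],[0,0,0,0,0,3,0.2],[0,0,0,0,0,4,0.2],[0,0,0,0,0,3.5,0.2],[0,0,0,0,0,0,0.2],[0,0,0,0,0,0,0.2]]]'
```

```text
time: 40.5
eef_pos: [0.3603, 0.3051, 0.054]
ee_rot: [0.0, 0.991, 0.134, 0.0]
ft_force: [0.2, 0.2, 0.3]
gripper_width: 0.794
time: 40.9
eef_pos: [0.3602, 0.306, 0.0536]
ee_rot: [-0.001, 0.991, 0.134, 0.001]
ft_force: [0.4, 0.3, 7.1]
gripper_width: 0.351
time: 41.5
eef_pos: [0.3591, 0.3053, 0.1776]
ee_rot: [-0.0, 0.991, 0.134, 0.0]
ft_force: [-0.1, 0.2, -3.7]
gripper_width: 0.347
```

```bash
python3 -m handwheel '[[[0,0,0,1,-1.8,0,0.2],[0,0,0,2,-3.6,0,0.2],[0,0,0,2,-3.6,0,0.2],[0,0,0,2,-3.6,0,0.2],[0,0,0,2,-3.6,0,0.2],[0,0,0,2,-3.6,0,0.2],[0,0,0,2,-3.6,0,0.2],[0,0,0,2,-3.6,0,0.2]]]'
python3 -m handwheel '[[[0,0,0,1,-2,0,0.2],[0,0,0,0,0,0,0.2],[0,0,0,0,0,0,0.2],[0,0,0,0,0,0,0.2]]]'
python3 -m handwheel '[[[0,0,0,0,0,-3,0.2],[0,0,0,0,0,-3,0.2],[0,0,0,0,0,0,0.2]]]'
```

```text
time: 42.3
eef_pos: [0.5082, 0.0339, 0.1749]
ee_rot: [-0.001, 0.991, 0.134, -0.002]
ft_force: [0.8, -0.3, -1.9]
gripper_width: 0.349
time: 42.7
eef_pos: [0.5178, 0.0163, 0.176]
ee_rot: [-0.001, 0.991, 0.134, -0.002]
ft_force: [-0.3, -0.3, -2.5]
gripper_width: 0.351
time: 43.0
eef_pos: [0.5149, 0.017, 0.1137]
ee_rot: [-0.001, 0.991, 0.135, -0.005]
ft_force: [-0.5, 0.2, -2.5]
gripper_width: 0.347
```

Run:
```python
from rig import manip
from h import *
o=manip.observe();print(o["eef_pos"])
c=manip.camera("scene"); cv2.imwrite("pics/u.png",cv2.resize(c["color"][120:285,190:380][:,:,::-1],None,fx=3.5,fy=3.5))
```

```text
[0.51492923 0.016953   0.11370429]
```

View pics/u.png

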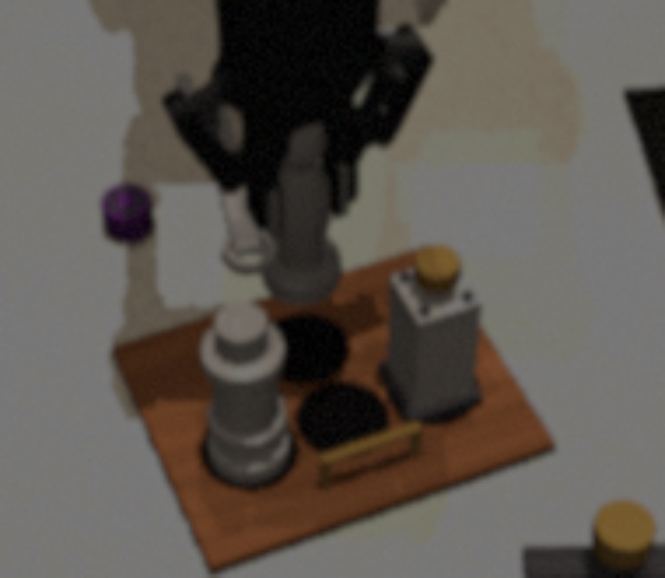

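```bash
python3 -m handwheel '[[[0,0,0,0.3,-0.2,-2.5,0.2],[0,0,0,0,0,-1.5,0.2],[0,0,0,0,0,-0.6,0.2],[0,0,0,0,0,0,0.2],[0,0,0,0,0,0,0.2]]]'
```

```text
time: 43.55
eef_pos: [0.5233, 0.0136, 0.0726]
ee_rot: [0.0, 0.991, 0.134, 0.001]
ft_force: [0.6, 0.6, -2.5]
gripper_width: 0.354
```

```bash
python3 -m handwheel '[[[0,0,0,-0.2,0.1,-0.6,0.2],[0,0,0,0,0,-0.5,0.2],[0,0,0,0,0,0,0.2],[0,0,0,0,0,0,0.2]]]';python3 -m handwheel '[[[0,0,0,0,0,-0.1,0.2],[0,0,0,0,0,0,0.2]]]'
```

```text
time: 43.95
eef_pos: [0.5203, 0.0144, 0.0603]
ee_rot: [0.0, 0.991, 0.134, -0.0]
ft_force: [-0.3, 0.0, -3.0]
gripper_width: 0.347
time: 44.15
eef_pos: [0.5206, 0.0144, 0.0597]
ee_rot: [0.0, 0.991, 0.134, 0.0]
ft_force: [-1.2, -0.3, 0.4]
gripper_width: 0.347
```

Contact at the original tool position. Releasing, rising and retreating towards the robot.

```bash
python3 -m handwheel '[[[0,0,0,0,0,0,0.5],[0,0,0,0,0,0,0.8],[0,0,0,0,0,0,0.8],[0,0,0,0,0,2,0.8],[0,0,0,0,0,4,0.8],[0,0,0,0,0,4,0.8],[0,0,0,0,0,4,0.8],[0,0,0,0,0,0,0.8]]]'
python3 -m handwheel '[[[0,0,0,-3,-3,0,0.8],[0,0,0,-3,-4,0,0.8],[0,0,0,-3,-4,0,0.8],[0,0,0,-3,-4,0,0.8],[0,0,0,-3,-4,0,0.8],[0,0,0,-3,-4,0,0.8],[0,0,0,0,0,0,0.8],[0,0,0,0,0,0,0.8]]]'
python3 - <<'E'
from rig import manip
from h import *
print(manip.observe()["eef_pos"])
t0=load("top");s0=load("scene");t=manip.camera("top");s=manip.camera("scene")
A=np.hstack([cv2.resize(k["color"][175:260,225:325],(400,340),interpolation=cv2.INTER_CUBIC) for k in(t0,t)])
cv2.imwrite("pics/v.png",A[:,:,::-1])
B=np.hstack([cv2.resize(k["color"][165:285,210:360],(400,320),interpolation=cv2.INTER_CUBIC) for k in(s0,s)])
cv2.imwrite("pics/v2.png",B[:,:,::-1]); cv2.imwrite("pics/v3.png",s["color"][:,:,::-1])
# shift of each piece between start and now by local template matching
for n,k0,k,b in (("top",t0,t,{"spool":(281,186,302,215),"valve":(239,200,262,226),"handle":(266,216,287,240)}),("scene",s0,s,{"spool":(246,203,275,260),"valve":(298,188,330,242),"handle":(265,174,290,230)})):
    for nm,(x0,y0,x1,y1) in b.items():
        T=k0["color"][y0:y1,x0:x1]; S=k["color"][y0-6:y1+6,x0-6:x1+6]
        r=cv2.matchTemplate(S,T,cv2.TM_CCOEFF_NORMED); _,v,_,p=cv2.minMaxLoc(r); print(n,nm,p[0]-6,p[1]-6,round(v,3))
E
```

```text
time: 44.95
eef_pos: [0.5243, 0.014, 0.2053]
ee_rot: [0.002, 0.991, 0.134, 0.006]
ft_force: [1.1, 0.3, 0.8]
gripper_width: 0.8
time: 45.75
eef_pos: [0.3395, -0.2162, 0.1989]
ee_rot: [-0.001, 0.991, 0.132, -0.0]
ft_force: [0.2, 0.4, -0.1]
gripper_width: 0.799
[ 0.33952961 -0.21616699  0.19885144]
top spool 0 0 0.936
top valve 0 0 0.941
top handle 0 0 0.888
scene spool 0 0 0.983
scene valve 0 0 0.982
scene handle -1 0 0.913
```

View pics/v.png

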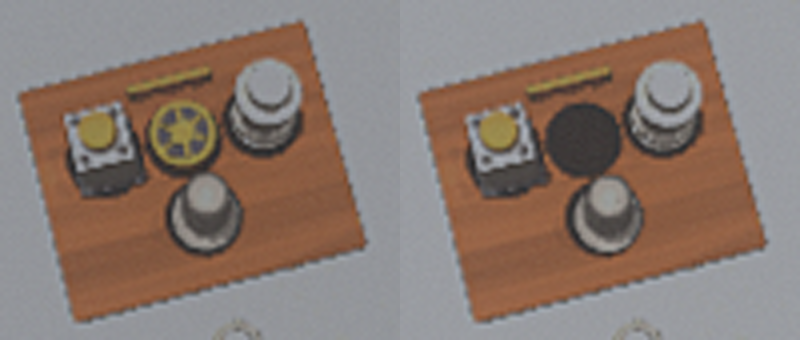

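View pics/v2.png

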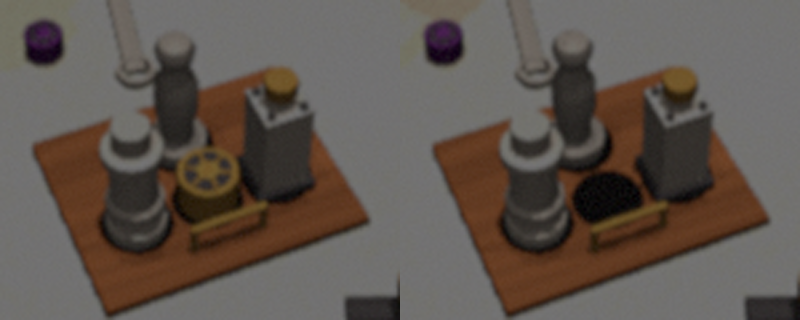

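View pics/v3.png

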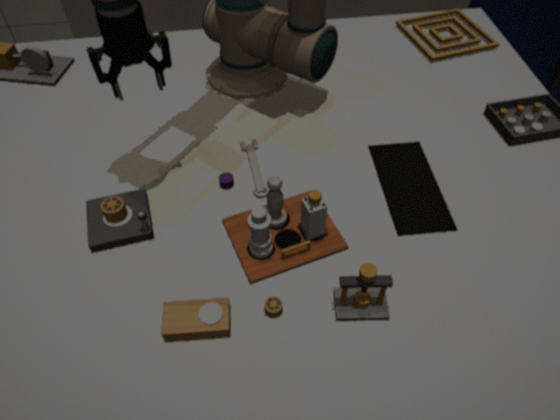

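Before and after views show all three pieces within a pixel of where they stood, about 3 mm. The wheel is on the plate and the bystanders have not moved. Handing in.

```bash
python3 -c "
from rig import manip
print(manip.observe()['qvel'].round(3)); print(manip.hand_in())"
```

```text
[ 0.029  0.002 -0.004 -0.002  0.003 -0.002]
the job is handed in; nothing more can be done
None
```

I moved the handle, valve block and spool onto the mat, laid the flywheel flat on the middle of the plate, and returned the three upright to their own pads. The job was handed in at about 46 s of the 136 s allowed; it reports no verdict.

**Last checks:**
- **Tall pieces:** matched against the start pictures in the top and scene views, each is within 1 pixel (about 3 mm) of where it stood, and all are upright.
- **Flywheel:** it measured about 2 mm from the plate's middle and lies flat.
- **Bystanders:** by eye, the press, oak block and spanner have not moved in the final scene view.
- **Arm:** it was clear of everything at hand-in, with the first joint still creeping at about 0.03 rad/s.

**What did not go to plan:**
- **Spool grip:** the first grip stopped too wide (0.465), so I lowered about 8 mm and gripped again. The second still read 0.43, where I expected about 0.385 for the 34 mm waist, so the pads probably bore on the start of a flange. A test lift held it upright both times.
- **Camera disagreement:** the stand's position differed by 2–3 mm between cameras. That is well inside the tolerances, so I averaged it.

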